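Load the spindle repair kit tray, tall shaft last

TASK

Load the kit tray for the lathe spindle repair: put the square housing, the belt pulley and the oblong cover each the right way up, flat and fully down inside the raised outline in the tray that matches its shape and size. Only when these three are in, stand the tall shaft, foot down, in the small round outline, so that it never blocks the other reaches; leave all four released and at rest.

Things in the scene. Friction and masses are not known exactly. Their poses are not given: they have to be found in the camera images.
- housing: Bearing housing, plain aluminium: a square block 56 x 56 mm, 48 mm high, with an upright 32 mm bore through its middle. About 0.3 kg. Starts upright on a 3 mm black rubber mat. Origin: centre of its underside; z up, x and y along its sides (square, so any quarter turn fits). Grip across two opposite sides.
- pulley: Belt pulley, plain aluminium: a grooved disc 72 mm in diameter and 20 mm thick with a round hub 32 mm in diameter standing on top of it, from 20 to 48 mm above the underside. About 0.3 kg. Starts hub up on the rubber mat. Origin: centre of its underside; z up, any yaw fits. Grip the hub.
- cover: Bearing cover, plain aluminium: an oblong plate with round ends, 80 mm long (along its x), 46 mm wide (along y), 8 mm thick, with a round boss 32 mm in diameter in the middle, from 8 to 36 mm above the underside. About 0.2 kg. Starts boss up on the rubber mat. Origin: centre of its underside; z up. It fits either way round (half turn). Grip the boss.
- shaft: Spindle shaft, plain steel, standing upright, 115 mm high: a round foot flange 44 mm in diameter and 10 mm thick, above it a round bar 24 mm in diameter up to 90 mm and 18 mm in diameter up to the top. About 0.4 kg. Starts standing on its foot on the rubber mat. Origin: centre of its underside; z up, any yaw fits. Goes in last.
- nest_square: Fixed plywood insert, 100 x 100 mm, lying in the wooden kit tray, with a square outline of dark round wooden bead, 70 x 70 mm inside, sides along its x and y: the housing's place. Its origin is the centre of its underside, z up; the pocket floor lies 8 mm above the origin and the bead stands 6 mm above the floor (its top 14 mm above the origin). 
- nest_large_round: Fixed plywood insert, 100 x 100 mm, in the kit tray, with a large round outline of dark bead, 84 mm inside diameter: the pulley's place. Its origin is the centre of its underside, z up; the pocket floor lies 8 mm above the origin and the bead stands 6 mm above the floor (its top 14 mm above the origin). 
- nest_oblong: Fixed plywood insert, 100 x 100 mm, in the kit tray, with an oblong round-ended outline of dark bead, 93 mm long inside along its x and 60 mm wide along its y: the cover's place. Its origin is the centre of its underside, z up; the pocket floor lies 8 mm above the origin and the bead stands 6 mm above the floor (its top 14 mm above the origin). 
- nest_small_round: Fixed plywood insert, 100 x 100 mm, in the kit tray, with a small round outline of dark bead, 56 mm inside diameter: the shaft's place. Its origin is the centre of its underside, z up; the pocket floor lies 8 mm above the origin and the bead stands 6 mm above the floor (its top 14 mm above the origin). The four inserts fill the 222 mm square tray two by two, 104 mm from centre to centre, in any arrangement; the tray's outer wall is no higher than 18 mm above the table.

How it is judged:
On the way, in this order (a step that is already met when the one before it is completed fails the run):
1. pulley, housing and cover lie in their outlines, the shaft not yet in its own (horizontal distance between pulley and nest_large_round below 0.013 m and z of pulley in the frame of nest_large_round between 0.005 and 0.0105 m and angle between each of pulley, housing, cover's own z axis and vertical below 0.08 rad and horizontal distance between housing and nest_square below 0.013 m and z of housing in the frame of nest_square between 0.005 and 0.0105 m and horizontal distance between cover and nest_oblong below 0.013 m and z of cover in the frame of nest_oblong between 0.005 and 0.0105 m), for 0.2 s.
2. then the shaft stands in the small round outline (horizontal distance between shaft and nest_small_round below 0.013 m and z of shaft in the frame of nest_small_round between 0.005 and 0.0105 m and angle between shaft's own z axis and vertical below 0.08 rad), for 0.2 s.
At the end, for the whole second after the job is handed in: All four parts are in their own outlines: centre within 13 mm of the insert's centre, underside down on the pocket floor (less than 2.5 mm above it), upright within 0.08 rad, and at rest (below 0.03 m/s), the shaft having been put in last (all of step 1 and all of step 2 and linear speed of each of housing, pulley, cover, shaft below 0.03 m/s); the robot touches nothing.
It also fails if it takes over 115 s, if anything falls off the work surface, if the arm or the gripper's body presses on something with over 40 N, if the wrist force passes 120 N, or if a joint passes its speed limit or range.

ROBOT

A 6-joint arm with a two-finger parallel gripper is mounted at the origin on the work surface. World frame = base frame: x ahead of the robot, y to its left, z up, the work surface at z = 0. Lengths are in m, angles in rad, forces in N, time in s.
With the tool pointing down it reaches from about 0.3 to 0.775 m from the base axis. Payload 14.6 kg.
Tool frame: the origin (TCP) lies on the centre line of the jaws, within the pads' length; the fingertips stand 17 mm ahead of it and the grasp point (between the pads) lies 2 mm behind it; z points along the fingers, x is the direction in which the jaws open and shut, and the axes are right-handed (so a half turn about z gives the same grasp; the last joint's range is limited). The gripper opens to 94 mm and grips with 3 to 60 N. Pads are 16 mm wide; open, the fingers measure 119 mm over their backs; the gripper's body (75 mm by 177 mm) begins 78 mm behind the grasp point.
Start: joints at [-1.213, 0.3, 1.521, -0, 1.321, -0.067], TCP at [0.227, -0.501, 0.222] pointing down, gripper open.
Joint ranges: [-3.03, 3.03], [-0.79, 2.21], [0.23, 2.52], [-1.04, 4.18], [0, 3.07], [-2.55, 2.55]. Speed limits (rad/s): [2.22, 2.22, 2.57, 3.14, 3.14, 3.14].

INTERFACE

Orientations are given as [roll, pitch, yaw] about the fixed x, y, z axes, in that order (R = Rz(yaw) Ry(pitch) Rx(roll)).
In Python, from station import ctrl gives the robot as it stands. The module is installed in compiled form; this text tells all that it offers.
- The arm moves only by the tool drive_tool, never from a script. Its argument "increments" is a list of rows, each a list of 3 entries, a list of its own where there are three numbers: the turn, a rotation vector about the tool's x, y, z in degrees, then the shift along the tool's x, y, z in mm, then the opening, from 0 (shut) to 1 (fully open). In form: [[[ax, ay, az], [dx, dy, dz], hand], ...]. A call has 1 to 20 rows; each row shifts and turns the commanded pose from where the row before left it, along the tool's axes as they then stand; what a row does not reach is not made up. A row lasts 1/8 s, in which the tool goes at most 62.5 mm and 10.7 degrees, less where a joint would pass 70% of its speed; a pose out of reach is approached as far as the arm can. A call with a gripper value outside its range is refused whole. The fingers move at their own pace and stop on an object; "squeeze" is the grip in N (left out, the last holds). Time passes only in rows, so rows that do not move let the fingers close. It gives the time, the measured TCP pose, the force and the opening at its end, in the units of the state.
- ctrl.get_obs(): the state, without advancing time (a new reading comes with each control period).
- ctrl.camera(name): name is "side" or "top" or "wrist"; returns the picture (480x640x3 uint8, red, green, blue); there is no depth.
- ctrl.calibration(name): a dict with "fx", "fy", "cx", "cy" (pixels), "k1" (the pictures are not rectified: a ray, as slopes to the right and down, at radius r is drawn at 1 + k1 r^2 times it, then the intrinsics apply), "rvec" (rotation vector, rad) and "tvec" (3), from world to camera coordinates, as OpenCV has them. Camera axes: x right, y down, z forward; pixel columns grow to the right and rows downward; lengths in m; the calibration is good to about 2 mm. A picture is of the moment at which its call begins: read the wrist's pose just before it. calibration takes no time and is no camera call; for the wrist camera it gives the pose at the moment of the call.
- ctrl.hand_in(): hands the job in, once; it reports no verdict.
The state is a dict: "time_s": time; "qpos": joint angles; "joint_vel": joint speeds; "tau": joint torques, N m; "ee_pos": TCP position; "eef_rot": TCP orientation; "force": force on the tool from outside, world axes, zero at the start; "moment": the same for the moment, N m; "grip_width": finger opening in m.
Only numpy, scipy, OpenCV 4.12 (cv2) and the standard library are available. Lean on these libraries where they do the work, as an engineer would, in place of code of your own. Each camera call takes 0.05 s, during which the arm holds its last target.

## Working session

There is one attempt and no reset: what is moved stays moved. The work goes in short steps, Python scripts to look and compute and a tool call to move; the robot and the scene stay as the last step left them, time stands still between calls to the robot, and variables do not carry over. Pictures are saved under pics/ and viewed, and the job is handed in when it is done.

Besides the shell and the picture viewer there is one more tool, called by a JSON object that holds its "method" and its "body", one argument or row to a line. drive_tool: Moves the arm, as the interface text tells. Its arguments: {"type":"object","properties":{"increments":{"type":"array"},"squeeze":{"type":"number"}},"required":["increments"]}

```bash
mkdir -p pics; python3 - <<'E'
from station import ctrl
import cv2
for n in ("top","side","wrist"):
    c=ctrl.calibration(n); print(n,c)
    cv2.imwrite(f"pics/{n}0.png",ctrl.camera(n)[:,:,::-1])
print(ctrl.get_obs())
E
```

```text
top {'fx': 521.9703985035644, 'fy': 521.9703985035644, 'cx': 320.3786381758181, 'cy': 244.07983999581538, 'k1': -0.12411771248131348, 'rvec': array([ 2.17829347, -2.20051639,  0.09123237]), 'tvec': array([0.01663886, 0.54614418, 0.8677022 ])}
side {'fx': 461.88815032811516, 'fy': 461.88815032811516, 'cx': 326.30065463452564, 'cy': 236.85950680512454, 'k1': -0.11925800838894537, 'rvec': array([ 2.16400222, -0.38470325,  0.18598616]), 'tvec': array([-0.52060507,  0.15997179,  0.52309335])}
wrist {'fx': 394.06260538348585, 'fy': 394.06260538348585, 'cx': 311.1688050677861, 'cy': 246.30890245013626, 'k1': -0.007016841922206975, 'rvec': array([-2.45723934,  1.58526293,  0.20166696]), 'tvec': array([-0.54908476, -0.02746067,  0.38968315])}
{'time_s': 0.15, 'qpos': array([-1.21260600e+00,  3.00340561e-01,  1.52144469e+00,  5.88591020e-06,
        1.32068473e+00, -6.65952299e-02]), 'joint_vel': array([-0.00054219, -0.00272557, -0.00347031, -0.00024103, -0.0004133 ,
        0.00099384]), 'tau': array([-2.35347972e-03, -5.31958044e+01, -3.52823496e+01,  7.07190041e-02,
        2.35974864e-02, -7.71766122e-05]), 'ee_pos': array([ 0.22660515, -0.50094619,  0.22201563]), 'eef_rot': array([-3.14152858e+00,  8.74997642e-04, -1.14601220e+00]), 'force': array([ 0.42899954, -0.01655768, -1.01558898]), 'moment': array([ 0.05958819,  0.04888773, -0.05974046]), 'grip_width': 0.09370743478388491}
```

View pics/top0.png

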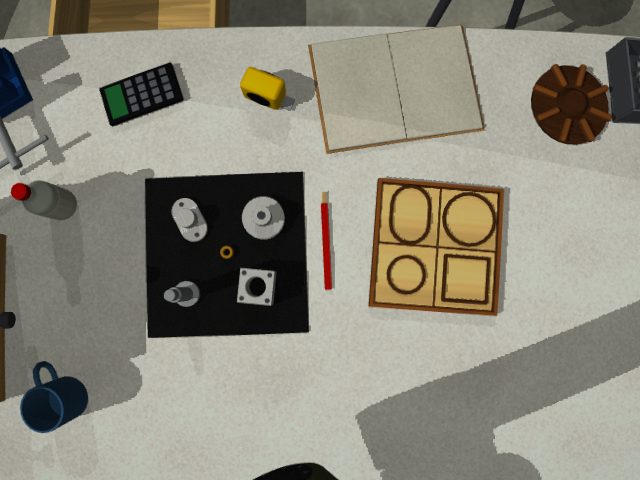

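View pics/side0.png

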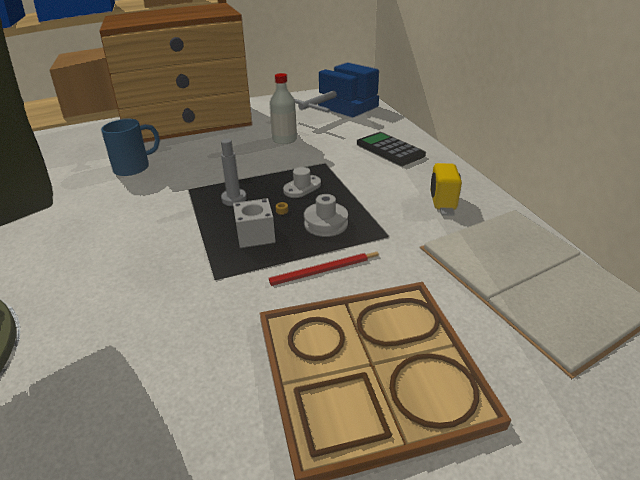

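View pics/wrist0.png

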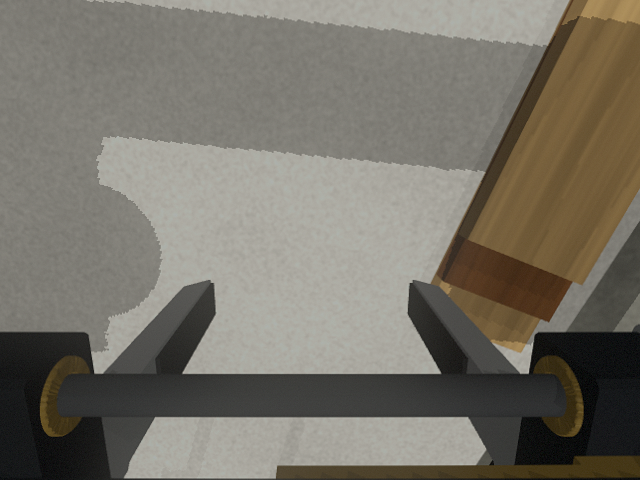

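```bash
cat > h.py <<'E'
import numpy as np, cv2
from station import ctrl
def cal(n):
    c=ctrl.calibration(n); R=cv2.Rodrigues(np.array(c["rvec"]))[0]
    return c,R,np.array(c["tvec"])
def ray(n,uv,C=None):
    c,R,t=C or cal(n)
    d=np.array([(uv[0]-c["cx"])/c["fx"],(uv[1]-c["cy"])/c["fy"]])
    s=d.copy()
    for _ in range(20): s=d/(1+c["k1"]*(s@s))
    v=R.T@np.array([s[0],s[1],1]); o=-R.T@t
    return o,v
def onz(n,uv,z,C=None):
    o,v=ray(n,uv,C); return (o+v*(z-o[2])/v[2])[:2]
def proj(n,P,C=None):
    c,R,t=C or cal(n)
    p=R@np.array(P,float)+t; s=p[:2]/p[2]; s=s*(1+c["k1"]*(s@s))
    return np.array([c["fx"]*s[0]+c["cx"],c["fy"]*s[1]+c["cy"]])
E
python3 - <<'E'
import cv2
a=cv2.imread("pics/top0.png")
cv2.imwrite("pics/topA.png",cv2.resize(a[165:345,140:315],None,fx=3.3,fy=3.3,interpolation=cv2.INTER_CUBIC))
cv2.imwrite("pics/topB.png",cv2.resize(a[170:325,360:515],None,fx=3.8,fy=3.8,interpolation=cv2.INTER_CUBIC))
b=cv2.imread("pics/side0.png")
cv2.imwrite("pics/sideA.png",cv2.resize(b[130:285,185:395],None,fx=3.5,fy=3.5,interpolation=cv2.INTER_CUBIC))
E
```

```text
(no output)
```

View pics/topA.png

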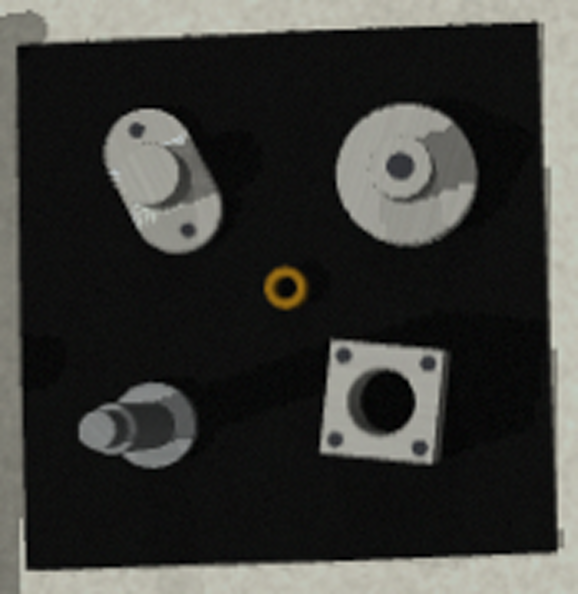

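View pics/topB.png

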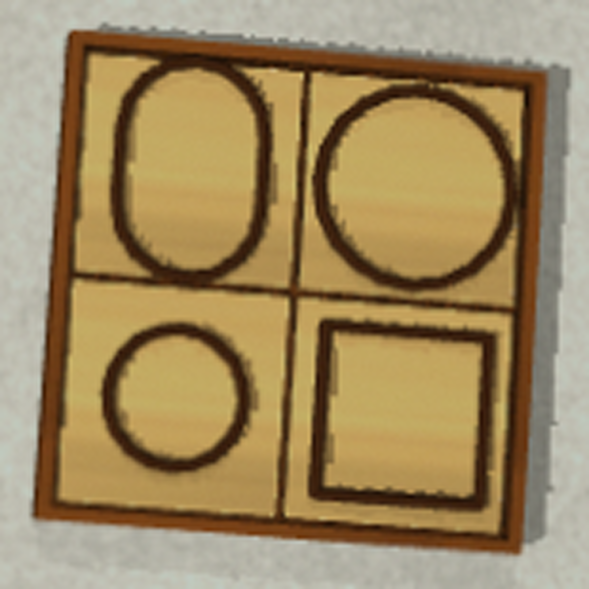

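View pics/sideA.png

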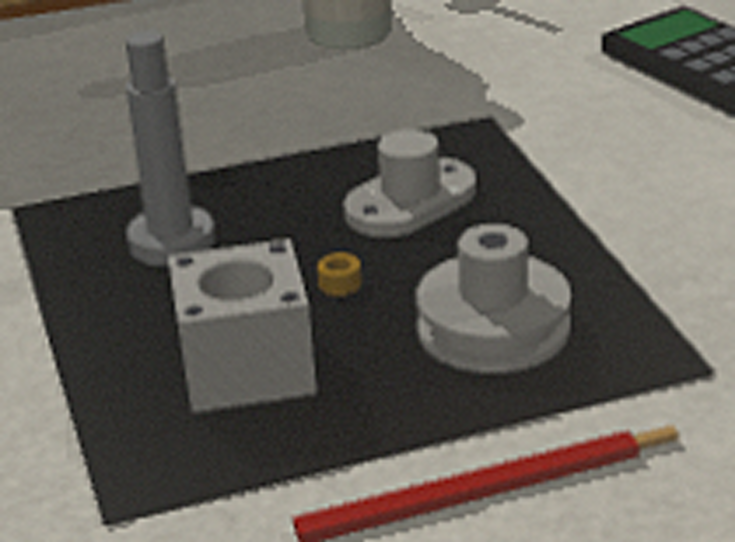

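```bash
python3 - <<'E'
from h import *
C=cal("top"); S=cal("side")
o,_=ray("top",(0,0),C); print("cam",o)
A=lambda x,y:((x+.5)/3.3-.5+140,(y+.5)/3.3-.5+165)
SA=lambda x,y:((x+.5)/3.5-.5+185,(y+.5)/3.5-.5+130)
def p(name,xy,z): 
    q=onz("top",A(*xy),z,C); print(name,np.round(q*1000,1)); return q
p("pulley disc",(406,174),.023);p("hub",(401,166),.051)
c=[p("h",q,.051) for q in [(331,340),(445,350),(434,464),(320,454)]]
print("H",np.mean(c,0)*1e3,[ (np.linalg.norm(c[i]-c[i-1])*1e3,np.degrees(np.arctan2(*(c[i]-c[i-1])[::-1]))) for i in range(4)])
p("boss",(146,175),.039)
a=p("hole",(137,130),.011);b=p("hole",(188,230),.011);d=a-b
print("cover",(a+b)/2*1e3,np.linalg.norm(d)*1e3,np.degrees(np.arctan2(d[1],d[0])))
p("foot",(153,425),.013);p("shafttop",(98,431),.118)
for n,xy,z in [("hub",(493,240),.051),("boss",(409,144),.039),("shaft top",(146,42),.118),("housing",(235,280),.051)]:
    print("side",n,np.round(onz("side",SA(*xy),z,S)*1e3,1))
img=cv2.imread("pics/top0.png")
hsv=cv2.cvtColor(img,cv2.COLOR_BGR2HSV)
roi=np.zeros(img.shape[:2],np.uint8); roi[170:325,360:515]=255
wood=cv2.inRange(hsv,(15,60,140),(30,255,255))&roi
cs,h=cv2.findContours(wood,cv2.RETR_CCOMP,cv2.CHAIN_APPROX_NONE)
for i,k in enumerate(cs):
    if cv2.contourArea(k)<400: continue
    M=cv2.moments(k);u=(M["m10"]/M["m00"],M["m01"]/M["m00"])
    r=cv2.minAreaRect(k); bp=[onz("top",q,.011,C) for q in cv2.boxPoints(r)]
    print(h[0][i][3],M["m00"],np.round(u,1),np.round(onz("top",u,.011,C)*1e3,1),np.round([np.linalg.norm(bp[j]-bp[j-1])*1e3 for j in (0,1)],1),
      np.round([np.degrees(np.arctan2(*(bp[j]-bp[j-1])[::-1])) for j in (0,1)],1))
# tray outer corners
B=lambda x,y:((x+.5)/3.8-.5+360,(y+.5)/3.8-.5+170)
t=[onz("top",B(*q),.018,C) for q in [(68,30),(547,70),(521,552),(33,518)]]
print(np.round(np.array(t)*1e3,1),np.mean(t,0),[(np.linalg.norm(t[i]-t[i-1])*1e3,np.degrees(np.arctan2(*(t[i]-t[i-1])[::-1]))) for i in range(4)])
E
```

```text
cam [0.48185867 0.02081013 0.9048959 ]
pulley disc [592.6 108.8]
hub [593.1 108.5]
h [506.5 143.6]
h [501.1  86.9]
h [444.9  92.7]
h [450.2 149.1]
H [475.67269319 118.06976402] [(np.float64(56.63175657839538), np.float64(-5.672791910164107)), (np.float64(56.909412450763824), np.float64(-95.50201322193182)), (np.float64(56.535722009819295), np.float64(174.1380306405593)), (np.float64(56.72311563290604), np.float64(84.5958637907248))]
boss [591.6 240.2]
hole [619.1 252.4]
hole [565.9 224.6]
cover [592.48433016 238.4989317 ] 60.02037433788771 27.527133646783962
foot [464.2 242.1]
shafttop [463.7 241.7]
side hub [592.1 108.4]
side boss [591.  234.9]
side shaft top [462.8 234.4]
side housing [473.9 116.7]
-1 724.5 [406.1 274. ] [ 493.9 -135.9] [51.5 52.1] [ -1.1 -90.6]
-1 1463.5 [465.8 278.6] [ 484.6 -240.3] [69.2 69.6] [85.  -5.5]
-1 3141.0 [464.3 278.9] [ 484.  -237.6] [ 99.8 100.1] [85.4 -5. ]
12 2404.5 [465.8 279.1] [ 483.7 -240.1] [88.3 87.7] [85.4 -5. ]
-1 3175.0 [405.3 274.4] [ 493.2 -134.4] [99.1 98.8] [84.6 -5.5]
14 1345.0 [406.4 274.3] [ 493.4 -136.4] [70.3 73.5] [ 44.3 -46. ]
-1 1611.5 [469.3 218.8] [ 588.6 -249.7] [81.2 80.3] [ 44.3 -46.3]
-1 1410.0 [410.2 214. ] [ 597.7 -145.3] [58.6 91.2] [85.1 -5.7]
-1 517.0 [386.6 213.1] [ 599.6 -104.2] [ 32.4 100.3] [86.4 -4.2]
[[ 660.7  -88.9]
 [ 641.8 -311.3]
 [ 421.2 -291.3]
 [ 440.5  -69.1]] [ 0.54104828 -0.19015432] [(np.float64(221.1722616141014), np.float64(-5.132726506322141)), (np.float64(223.24453149754146), np.float64(-94.86528569885301)), (np.float64(221.52400519457322), np.float64(174.82130991535706)), (np.float64(223.06545779884812), np.float64(85.04459904628793))]
```

```bash
cat > plan.py <<'E'
import sys
from h import *
from scipy.spatial.transform import Rotation as Ro
x,y,z,yaw=map(float,sys.argv[1:5])  # mm, deg
o=ctrl.get_obs(); e=o["eef_rot"]; 
R0=Ro.from_euler("xyz",e)
R1=Ro.from_euler("xyz",[np.pi,0,np.radians(yaw)])
print("turn deg tool",np.round((R0.inv()*R1).as_rotvec(degrees=True),2))
d=np.array([x,y,z])/1e3-o["ee_pos"]
print("shift after turn mm",np.round(R1.inv().apply(d)*1e3,1)," before turn",np.round(R0.inv().apply(d)*1e3,1))
print("t",o["time_s"],"pos",np.round(o["ee_pos"]*1e3,1),"yaw",np.round(np.degrees(e),2),"F",np.round(o["force"],1),"w",round(o["grip_width"]*1e3,1))
E
python3 plan.py 475 117.5 222 -95.3
```

```text
turn deg tool [1.000e-02 5.000e-02 2.964e+01]
shift after turn mm [-638.7 -190.2    0. ]  before turn [-4.611e+02 -4.812e+02  4.000e-01]
t 0.15 pos [ 226.6 -500.9  222. ] yaw [-1.800e+02  5.000e-02 -6.566e+01] F [ 0.4 -0.  -1. ] w 93.7
```

{"method": "drive_tool", "body": {
  "increments": [
    [[0, 0, 9.9], [0, 0, 0], 1],
    [[0, 0, 9.9], [0, 0, 0], 1],
    [[0, 0, 9.85], [0, 0, 0], 1],
    [[0, 0, 0], [-39.9, -11.9, 0], 1],
    [[0, 0, 0], [-39.9, -11.9, 0], 1],
    [[0, 0, 0], [-39.9, -11.9, 0], 1],
    [[0, 0, 0], [-39.9, -11.9, 0], 1],
    [[0, 0, 0], [-39.9, -11.9, 0], 1],
    [[0, 0, 0], [-39.9, -11.9, 0], 1],
    [[0, 0, 0], [-39.9, -11.9, 0], 1],
    [[0, 0, 0], [-39.9, -11.9, 0], 1],
    [[0, 0, 0], [-39.9, -11.9, 0], 1],
    [[0, 0, 0], [-39.9, -11.9, 0], 1],
    [[0, 0, 0], [-39.9, -11.9, 0], 1],
    [[0, 0, 0], [-39.9, -11.9, 0], 1],
    [[0, 0, 0], [-39.9, -11.9, 0], 1],
    [[0, 0, 0], [-39.9, -11.9, 0], 1],
    [[0, 0, 0], [-39.9, -11.9, 0], 1],
    [[0, 0, 0], [-39.9, -11.9, 0], 1]
  ],
  "squeeze": 30
}}

```text
time_s: 2.52
ee_pos: [0.4756, 0.1183, 0.2223]
eef_rot: [3.141, -0.0, -1.663]
force: [0.5, -0.1, 0.9]
grip_width: 0.094
```

```bash
python3 - <<'E'
from h import *
C=cal("wrist"); im=ctrl.camera("wrist"); im=im[:,:,::-1].copy()
P={"H":(.475,.1175,.051),"P":(.593,.1085,.051),"C":(.5915,.2395,.039),"St":(.464,.242,.118)}
for k,p in P.items():
    q=proj("wrist",p,C); print(k,q)
    if 0<q[0]<640 and 0<q[1]<480: cv2.drawMarker(im,tuple(int(round(v)) for v in q),(0,0,255),cv2.MARKER_CROSS,12)
cv2.imwrite("pics/w1.png",im)
E
python3 plan.py 475 117.5 35 -95.3
```

```text
H [311.64023692 229.77098895]
P [309.21320387  83.05587692]
C [151.98486916 103.01821914]
St [139.48277006 280.16845322]
turn deg tool [0.   0.05 0.07]
shift after turn mm [  4.1   1.2 187.1]  before turn [  4.3   1.2 187.1]
t 2.575 pos [476.6 121.4 222.1] yaw [ 1.800e+02  5.000e-02 -9.523e+01] F [-0.6  2.  -2.1] w 94.0
```

View pics/w1.png

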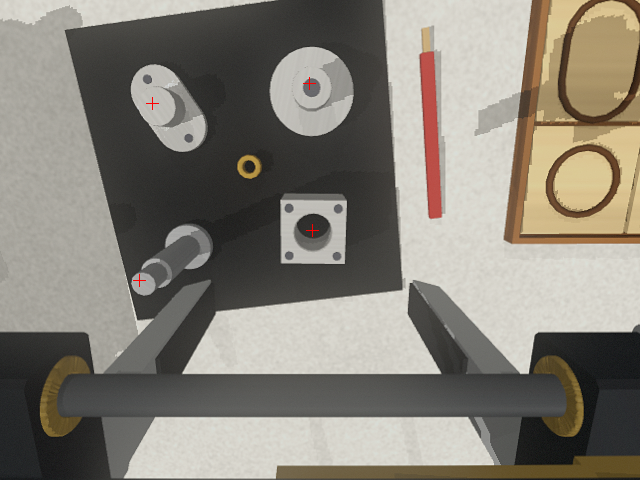

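{"method": "drive_tool", "body": {
  "increments": [
    [[0, 0, 0], [0, 0, 0], 1],
    [[0, 0, 0], [0, 0, 30], 1],
    [[0, 0, 0], [0, 0, 40], 1],
    [[0, 0, 0], [0, 0, 40], 1],
    [[0, 0, 0], [0, 0, 0], 1],
    [[0, 0, 0], [0, 0, 0], 1]
  ]
}}

```text
time_s: 3.32
ee_pos: [0.476, 0.1165, 0.1141]
eef_rot: [-3.14, 0.0, -1.664]
force: [-0.1, 0.2, 0.1]
grip_width: 0.0941
```

```bash
python3 - <<'E'
from h import *
C=cal("wrist"); im=ctrl.camera("wrist"); im=im[:,:,::-1].copy()
cv2.imwrite("pics/w2.png",im)
print([proj("wrist",(.475+a*.028*0,.1175,.051),C) for a in (0,)])
E
python3 plan.py 475 117.5 35 -95.3
```

```text
[array([308.99151174, 268.54667845])]
turn deg tool [-0.14  0.04 -0.04]
shift after turn mm [-0.7  1.2 79.3]  before turn [-0.7  1.4 79.3]
t 3.375 pos [476.1 116.7 114.3] yaw [-1.7986e+02  4.0000e-02 -9.5340e+01] F [ 0.  -0.2 -0.2] w 94.0
```

View pics/w2.png

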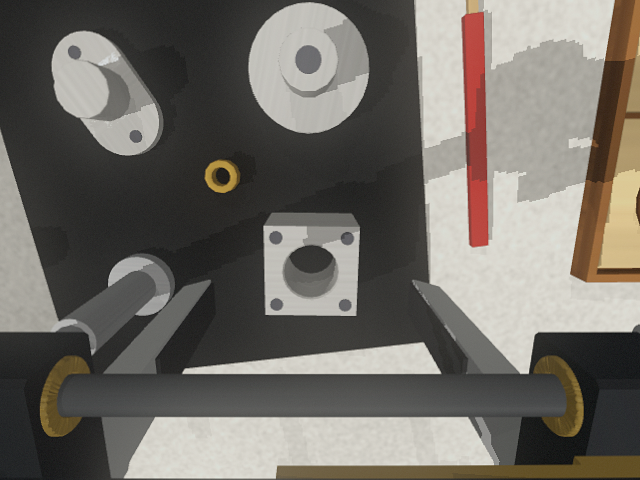

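{"method": "drive_tool", "body": {
  "increments": [
    [[0, 0, 0], [0, 0, 25], 1],
    [[0, 0, 0], [0, 0, 25], 1],
    [[0, 0, 0], [0, 0, 20], 1],
    [[0, 0, 0], [0, 1, 9], 0.9],
    [[0, 0, 0], [0, 0, 0], 0.5],
    [[0, 0, 0], [0, 0, 0], 0.3],
    [[0, 0, 0], [0, 0, 0], 0.3],
    [[0, 0, 0], [0, 0, 0], 0.3],
    [[0, 0, 0], [0, 0, 0], 0.3]
  ]
}}

```text
time_s: 4.5
ee_pos: [0.4747, 0.1171, 0.0341]
eef_rot: [-3.141, 0.0, -1.664]
force: [-1.3, -0.7, 7.1]
grip_width: 0.0559
```

{"method": "drive_tool", "body": {
  "increments": [
    [[0, 0, 0], [0, 0, -15], 0.3],
    [[0, 0, 0], [0, 0, -25], 0.3],
    [[0, 0, 0], [0, 0, -30], 0.3],
    [[0, 0, 0], [0, 0, 0], 0.3]
  ]
}}

```text
time_s: 5.0
ee_pos: [0.4753, 0.1172, 0.1057]
eef_rot: [-3.138, 0.001, -1.663]
force: [-0.5, -0.4, -2.5]
grip_width: 0.0558
```

```bash
python3 plan.py 484.7 -240 100 -95.3
```

```text
turn deg tool [-0.23  0.06 -0.01]
shift after turn mm [354.8 -42.3   5.7]  before turn [354.8 -42.3   5.4]
t 5.0 pos [475.3 117.2 105.7] yaw [-1.7977e+02  6.0000e-02 -9.5310e+01] F [-0.5 -0.4 -2.5] w 55.8
```

{"method": "drive_tool", "body": {
  "increments": [
    [[0, 0, 0], [20, -2.3, 0], 0.3],
    [[0, 0, 0], [35, -4.2, 0], 0.3],
    [[0, 0, 0], [40, -4.8, 0], 0.3],
    [[0, 0, 0], [40, -4.8, 0], 0.3],
    [[0, 0, 0], [40, -4.8, 0], 0.3],
    [[0, 0, 0], [40, -4.8, 0], 0.3],
    [[0, 0, 0], [40, -4.8, 0], 0.3],
    [[0, 0, 0], [40, -4.8, 0], 0.3],
    [[0, 0, 0], [35, -4.2, 0], 0.3],
    [[0, 0, 0], [20, -2.4, 0], 0.3],
    [[0, 0, 0], [5, -0.4, 0], 0.3],
    [[0, 0, 0], [0, 0, 0], 0.3],
    [[0, 0, 0], [0, 0, 0], 0.3]
  ]
}}

```text
time_s: 6.62
ee_pos: [0.4837, -0.2394, 0.1034]
eef_rot: [3.141, 0.0, -1.662]
force: [-0.4, 0.8, -2.1]
grip_width: 0.0557
```

```bash
python3 - <<'E'
from h import *
C=cal("wrist"); im=ctrl.camera("wrist")[:,:,::-1].copy()
for p in [(484.7,-240),(588.4,-249.3),(494,-136.3),(597.6,-145.5)]:
    q=proj("wrist",(p[0]/1e3,p[1]/1e3,.011),C)
    cv2.drawMarker(im,tuple(int(round(v)) for v in q),(0,0,255),cv2.MARKER_CROSS,12)
cv2.imwrite("pics/w3.png",im)
cv2.imwrite("pics/s3.png",ctrl.camera("side")[:,:,::-1])
cv2.imwrite("pics/t3.png",cv2.resize(ctrl.camera("top")[160:335,340:530,::-1],None,fx=3.3,fy=3.3,interpolation=cv2.INTER_CUBIC))
E
python3 plan.py 484.7 -240 40 -95.3
```

```text
turn deg tool [-0.01  0.    0.04]
shift after turn mm [ 0.1 -1.  63.5]  before turn [ 0.1 -1.  63.5]
t 6.775 pos [ 483.7 -239.8  103.5] yaw [-179.99    0.    -95.26] F [ 0.1 -0.2 -2.3] w 55.8
```

View pics/w3.png

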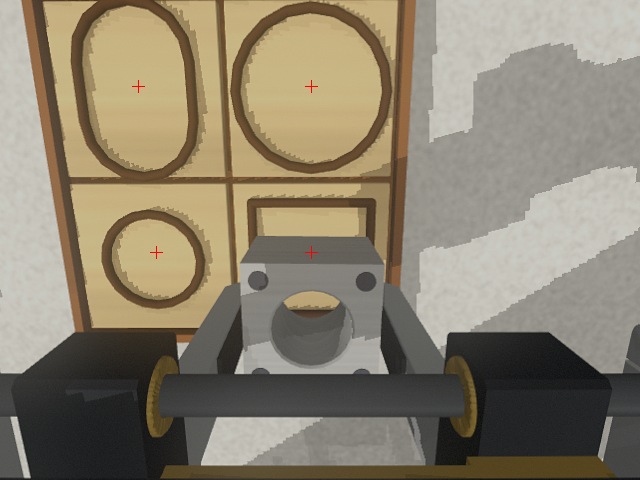

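View pics/s3.png

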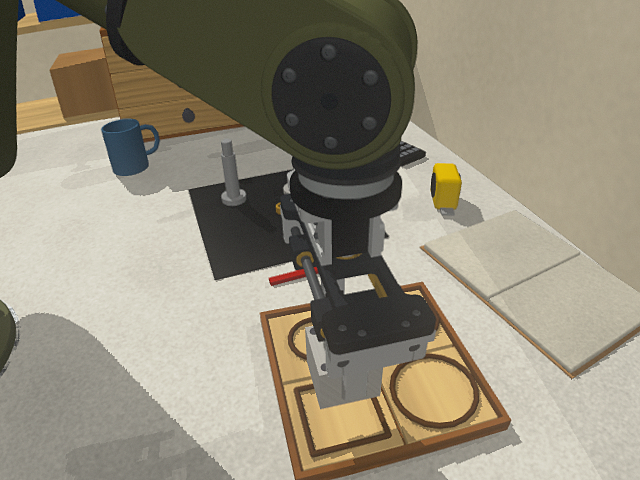

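```bash
python3 - <<'E'
from h import *
C=cal("wrist"); im=ctrl.camera("wrist")[:,:,::-1].copy()
hsv=cv2.cvtColor(im,cv2.COLOR_BGR2HSV)
for (u,v) in [(125,165),(150,259),(215,310)]: print(hsv[v,u])
m=cv2.inRange(hsv,(10,50,125),(30,255,255)); m[340:]=0
cv2.imwrite("pics/m.png",m)
cs,h=cv2.findContours(m,cv2.RETR_CCOMP,cv2.CHAIN_APPROX_NONE)
for k in cs:
    if cv2.contourArea(k)<2000: continue
    P=np.array([onz("wrist",q[0],.011,C) for q in k],np.float32)*1e3
    (c,r)=cv2.minEnclosingCircle(P); b=cv2.minAreaRect(P)
    print(np.round(c,1),round(r,1),"rect",np.round(b[0],1),np.round(b[1],1),round(b[2],1), k[:,0].min(0),k[:,0].max(0))
E
```

```text
[ 20 101 149]
[ 22  87 200]
[ 20  23 100]
[ 489.  -133.9] 28.4 rect [ 489.  -133.8] [56.3 55.6] 21.9 [111 219] [195 299]
[ 505.1 -241.8] 36.6 rect [ 505.4 -241.7] [71.3 19.3] 84.7 [256 207] [365 236]
[ 496.8 -240.7] 59.9 rect [ 497.1 -240.8] [101.2  67. ] 84.8 [232 183] [388 282]
[ 490.  -134.9] 70.7 rect [ 490.  -135.1] [101.  100.6] 84.8 [ 69 183] [230 327]
[ 488.9 -133.5] 35.6 rect [ 488.6 -133.4] [69.7 70.1] 36.9 [100 209] [205 309]
[ 585.1 -249. ] 42.9 rect [ 585.2 -249. ] [84.3 84.5] 39.8 [240  14] [381 163]
[ 594.4 -143.8] 47.0 rect [ 594.5 -143.2] [61. 94.] 85.0 [82  6] [187 171]
[ 596.6 -111.9] 53.1 rect [ 596.4 -110.2] [ 33.4 102.4] 85.9 [42  1] [120 179]
[ 585.8 -227.3] 87.6 rect [ 585.7 -227.4] [143.7 102. ] 84.7 [155   0] [397 179]
[ 584.9 -248.9] 49.7 rect [ 585.1 -248.9] [97.8 97.9] 21.1 [229   1] [391 174]
[546.1 -80.5] 104.3 rect [546.1 -80.6] [  6.2 208.6] 84.9 [21  0] [ 82 331]
```

View pics/t3.png

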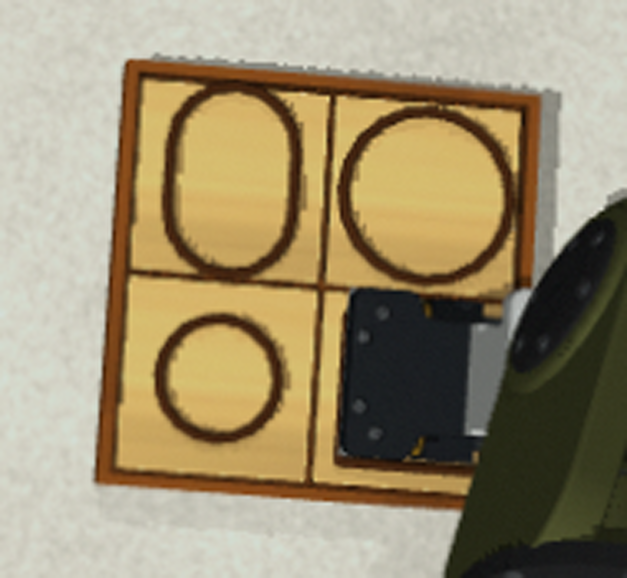

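{"method": "drive_tool", "body": {
  "increments": [
    [[0, 0, 0], [0, 0, 20], 0.3],
    [[0, 0, 0], [0, 0, 20], 0.3],
    [[0, 0, 0], [0, 0, 5], 0.3],
    [[0, 0, 0], [0, 0, 0], 0.3],
    [[0, 0, 0], [0, 0, 0], 0.3]
  ]
}}

```text
time_s: 7.45
ee_pos: [0.484, -0.2406, 0.0593]
eef_rot: [-3.14, -0.001, -1.663]
force: [0.6, -0.2, -3.0]
grip_width: 0.0559
```

```bash
python3 - <<'E'
from h import *
C=cal("wrist"); im=ctrl.camera("wrist")[:,:,::-1].copy()
cv2.imwrite("pics/w4.png",im)
s=ctrl.camera("side")[:,:,::-1]
cv2.imwrite("pics/s4.png",cv2.resize(s[270:480,250:520],None,fx=2.8,fy=2.8,interpolation=cv2.INTER_CUBIC))
E
python3 plan.py 483.5 -239.3 40 -95.3
```

```text
turn deg tool [-0.06 -0.03 -0.01]
shift after turn mm [-1.2  0.5 19.1]  before turn [-1.2  0.5 19.1]
t 7.55 pos [ 483.9 -240.5   59.1] yaw [-1.7994e+02 -3.0000e-02 -9.5310e+01] F [ 0.1  0.3 -1.7] w 55.6
```

View pics/w4.png

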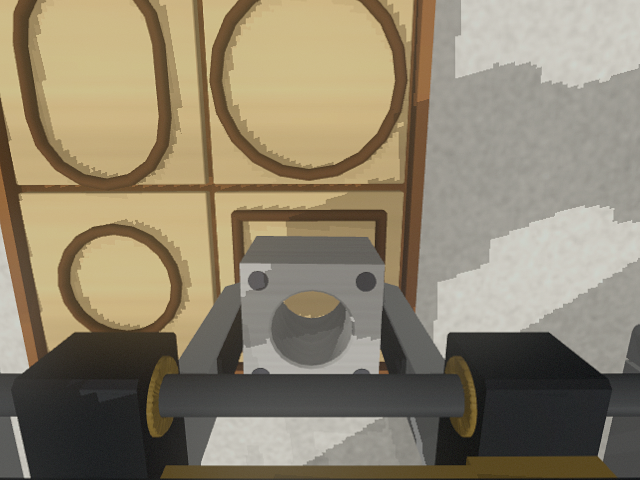

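View pics/s4.png

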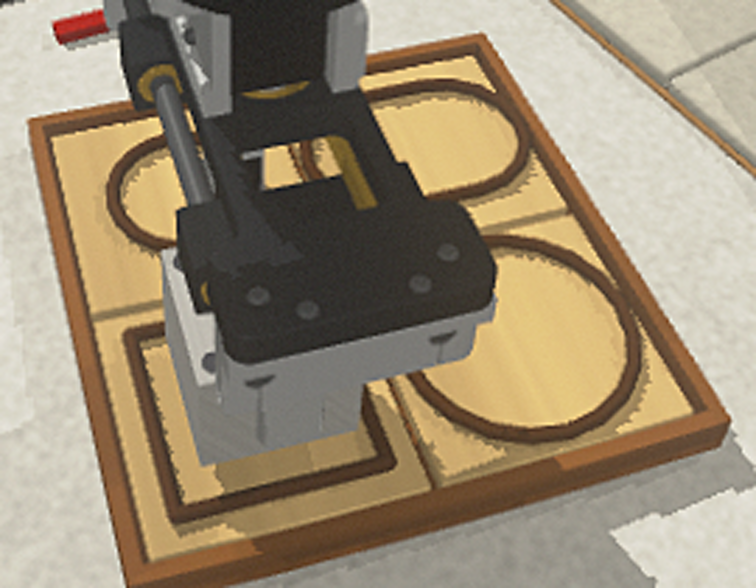

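```bash
python3 - <<'E'
from h import *
C=cal("wrist")
for q in [(310,222),(310,212),(244,230),(376,230)]:
    print(q,[np.round(onz("wrist",q,z,C)*1e3,1) for z in (.008,.014)])
e=np.radians(-5.1);print(35*np.cos(e),35*np.sin(e))
E
```

```text
(310, 222) [array([ 513.2, -243.1]), array([ 514.4, -243.2])]
(310, 212) [array([ 518.8, -243.6]), array([ 519.7, -243.7])]
(244, 230) [array([ 512.1, -206.4]), array([ 513.3, -207.5])]
(376, 230) [array([ 505.4, -278.9]), array([ 506.8, -278. ])]
34.86143728937694 -3.111300390325453
```

```bash
python3 - <<'E'
from h import *
C=cal("side"); im=cv2.imread("pics/side0.png")
hsv=cv2.cvtColor(im,cv2.COLOR_BGR2HSV)
m=cv2.inRange(hsv,(10,60,150),(30,255,255))
m[:280]=0
cs,h=cv2.findContours(m,cv2.RETR_CCOMP,cv2.CHAIN_APPROX_NONE)
for k in cs:
    if cv2.contourArea(k)<800: continue
    P=np.array([onz("side",q[0],.011,C) for q in k],np.float32)*1e3
    (c,r)=cv2.minEnclosingCircle(P); b=cv2.minAreaRect(P)
    print(np.round(c,1),round(r,1),"rect",np.round(b[0],1),np.round(b[1],1),round(b[2],1))
E
```

```text
[ 483.7 -237.1] 47.3 rect [ 483.7 -237. ] [65.8 70.3] 84.9
[ 482.4 -237.2] 69.5 rect [ 482.8 -237. ] [99.7 99.9] 85.1
[ 483.8 -237.7] 60.9 rect [ 484.  -237.4] [93.3 87.2] 84.9
[ 588.5 -247.3] 41.4 rect [ 589.1 -246.7] [80.7 79. ] 22.8
[ 493.7 -131.6] 27.3 rect [ 494.  -132.4] [51.5 50.6] 41.3
[ 598.2 -141.9] 45.3 rect [ 598.2 -141.7] [53.8 90.7] 84.4
[ 492.3 -133.8] 69.2 rect [ 492.3 -132.9] [ 99.7 100.3] 84.7
[ 493.9 -132.6] 39.8 rect [ 493.2 -132.4] [79.1 71.5] 88.8
```

{"method": "drive_tool", "body": {
  "increments": [
    [[0, 0, 0], [-1.8, 0.3, 8], 0.3],
    [[0, 0, 0], [0, 0, 6], 0.3],
    [[0, 0, 0], [0, 0, 0], 0.3],
    [[0, 0, 0], [0, 0, 0], 0.3]
  ]
}}

```text
time_s: 8.05
ee_pos: [0.4837, -0.2384, 0.0444]
eef_rot: [-3.141, 0.0, -1.663]
force: [2.3, 0.8, 1.7]
grip_width: 0.0556
```

{"method": "drive_tool", "body": {
  "increments": [
    [[0, 0, 0], [0, 0, 2], 0.3],
    [[0, 0, 0], [0, 0, 0], 0.3]
  ]
}}

```text
time_s: 8.3
ee_pos: [0.4839, -0.2385, 0.0443]
eef_rot: [-3.141, -0.0, -1.664]
force: [-7.8, 7.8, 26.1]
grip_width: 0.0559
```

{"method": "drive_tool", "body": {
  "increments": [
    [[0, 0, 0], [0, 0, 2], 0.3],
    [[0, 0, 0], [0, 0, 0], 0.3]
  ]
}}

```text
time_s: 8.55
ee_pos: [0.4847, -0.2386, 0.0434]
eef_rot: [-3.138, -0.001, -1.664]
force: [-8.2, 11.0, 35.5]
grip_width: 0.0559
```

{"method": "drive_tool", "body": {
  "increments": [
    [[0, 0, 0], [0, 0, -3], 0.3],
    [[0, 0, 0], [0, 0, 0], 0.3]
  ]
}}

```text
time_s: 8.8
ee_pos: [0.4834, -0.2386, 0.0435]
eef_rot: [3.141, -0.0, -1.664]
force: [-2.4, 2.2, 5.6]
grip_width: 0.0556
```

```bash
python3 - <<'E'
from h import *
im=ctrl.camera("wrist")[:,:,::-1].copy()
cv2.imwrite("pics/w5.png",im)
s=ctrl.camera("side")[:,:,::-1]
cv2.imwrite("pics/s5.png",cv2.resize(s[340:480,270:470],None,fx=4,fy=4,interpolation=cv2.INTER_CUBIC))
E
python3 plan.py 483.5 -238.6 44 -95.3
```

```text
turn deg tool [ 0.01 -0.   -0.01]
shift after turn mm [-0.  -0.1 -0.5]  before turn [-0.  -0.1 -0.5]
t 8.9 pos [ 483.4 -238.6   43.5] yaw [179.99  -0.   -95.31] F [-2.9  2.   6.4] w 55.7
```

View pics/w5.png

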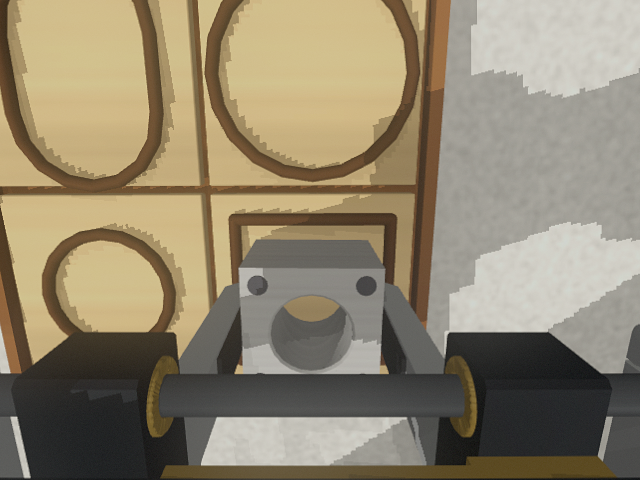

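View pics/s5.png

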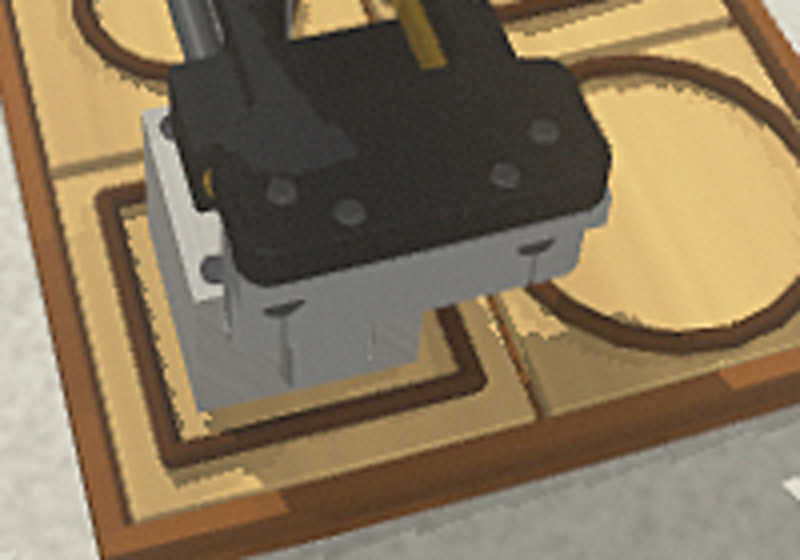

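{"method": "drive_tool", "body": {
  "increments": [
    [[0, 0, 0], [0, 0, 0], 0.7],
    [[0, 0, 0], [0, 0, 0], 0.85],
    [[0, 0, 0], [0, 0, 0], 0.85],
    [[0, 0, 0], [0, 0, -15], 0.85],
    [[0, 0, 0], [0, 0, -30], 1],
    [[0, 0, 0], [0, 0, -40], 1],
    [[0, 0, 0], [0, 0, -40], 1],
    [[0, 0, 0], [0, 0, 0], 1]
  ]
}}

```text
time_s: 9.9
ee_pos: [0.4846, -0.2391, 0.1723]
eef_rot: [-3.136, -0.003, -1.663]
force: [0.1, -0.2, 0.0]
grip_width: 0.0939
```

```bash
python3 - <<'E'
from h import *
S=cal("side");T=cal("top")
s=ctrl.camera("side")[:,:,::-1]
cv2.imwrite("pics/s6.png",cv2.resize(s[340:480,270:470],None,fx=4,fy=4,interpolation=cv2.INTER_CUBIC))
w=ctrl.camera("wrist")[:,:,::-1]; cv2.imwrite("pics/w6.png",w)
im=cv2.imread("pics/side0.png")
def run(im,n,C,lo,z,mask):
    hsv=cv2.cvtColor(im,cv2.COLOR_BGR2HSV); m=cv2.inRange(hsv,lo,(30,255,255)); m[~mask]=0
    cs,h=cv2.findContours(m,cv2.RETR_CCOMP,cv2.CHAIN_APPROX_NONE)
    for k in cs:
        if cv2.contourArea(k)<700: continue
        P=np.array([onz(n,q[0],z,C) for q in k],np.float32)*1e3
        (c,r)=cv2.minEnclosingCircle(P); b=cv2.minAreaRect(P)
        print(n,np.round(c,1),round(r,1),"rect",np.round(b[0],1),np.round(b[1],1),round(b[2],1))
M=np.zeros((480,640),bool);M[280:]=1
run(im,"side",S,(10,60,150),.016,M)
M[:]=0;M[170:325,360:515]=1
run(cv2.imread("pics/top0.png"),"top",T,(15,60,140),.016,M)
M[:]=1;M[340:]=0
run(w,"wrist",cal("wrist"),(10,50,125),.016,M)
E
python3 plan.py 593 108.5 105 -95.3
```

```text
side [ 482.5 -240.1] 46.7 rect [ 482.5 -240.1] [65.  69.5] 84.9
side [ 481.2 -240.2] 68.6 rect [ 481.6 -240.1] [98.6 98.7] 85.1
side [ 482.6 -240.7] 60.2 rect [ 482.8 -240.5] [92.2 86.2] 84.9
side [ 586.  -250.2] 40.9 rect [ 586.6 -249.6] [79.8 78. ] 22.8
side [ 553.  -246.5] 51.7 rect [ 552.8 -246.4] [98.  35.4] 84.6
side [ 590.9 -178.8] 51.4 rect [ 590.9 -179.1] [32.8 98.7] 84.2
side [ 492.3 -135.9] 26.9 rect [ 492.7 -136.7] [50.8 50. ] 41.3
side [ 595.6 -146.1] 44.8 rect [ 595.6 -145.9] [53.1 89.6] 84.4
side [ 490.9 -138.1] 68.4 rect [ 491.  -137.1] [98.5 99.1] 84.7
side [ 492.6 -136.8] 39.3 rect [ 491.8 -136.6] [78.2 70.6] 88.8
top [ 494. -135.] 27.0 rect [ 493.9 -134.9] [51.8 51.3] 89.2
top [ 484.4 -239. ] 47.2 rect [ 484.4 -238.5] [68.7 69.4] 84.9
top [ 484.  -236.1] 68.7 rect [ 484.2 -236.5] [99.4 99.7] 84.9
top [ 484.6 -238.9] 58.5 rect [ 483.8 -239. ] [87.9 87.2] 85.0
top [ 493.6 -133.8] 68.5 rect [ 493.2 -133.8] [98.5 98.5] 84.8
top [ 493.4 -135.9] 37.2 rect [ 493.9 -134.9] [70.1 73.1] 43.6
top [ 587.8 -247.7] 41.4 rect [ 588.  -248.4] [80.8 80.2] 63.3
top [ 597.2 -145.1] 4
[... 404 characters left out ...]
.6 -239.2] [84.1 87.7] 84.7
wrist [ 583.5 -248.7] 41.6 rect [ 583.5 -248.8] [82.3 81.9] 40.0
wrist [ 592.7 -145.9] 45.8 rect [ 592.7 -145.4] [59.5 91.4] 84.9
wrist [ 595.1 -114.1] 51.5 rect [ 595.2 -113. ] [32.4 98.6] 85.6
wrist [ 583.2 -248.1] 69.0 rect [ 583.2 -248.2] [98.8 97.8] 84.7
wrist [ 583.  -248.7] 48.9 rect [ 583.3 -248.8] [96.2 95.9] 39.7
wrist [ 589.1 -177.1] 52.0 rect [ 589.4 -177.5] [35.6 98.6] 84.5
wrist [ 536.4 -191.8] 156.5 rect [ 536.7 -191.9] [222.6 221.9] 84.8
turn deg tool [-0.03 -0.01 -0.01]
shift after turn mm [-355.6  -77.1   63.8]  before turn [-355.6  -77.    63.7]
t 10.0 pos [ 483.4 -238.5  168.8] yaw [-1.7997e+02 -1.0000e-02 -9.5310e+01] F [ 0.3  0.3 -0.7] w 93.9
```

View pics/s6.png

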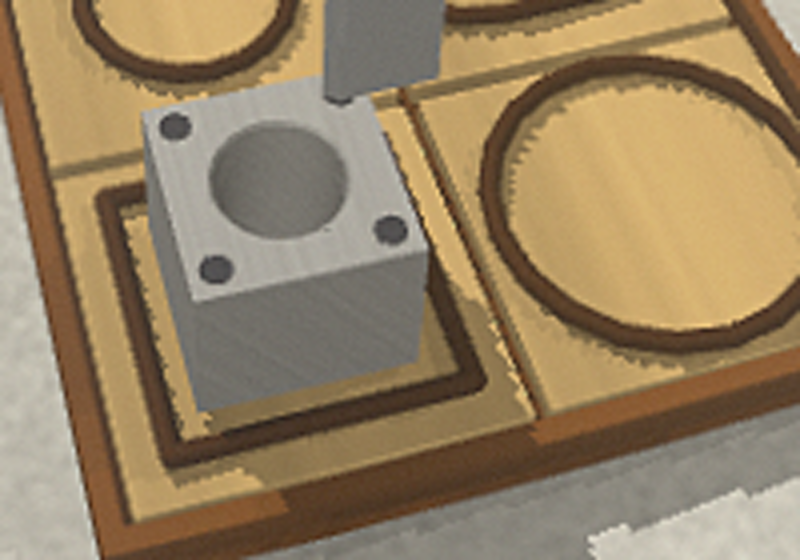

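View pics/w6.png

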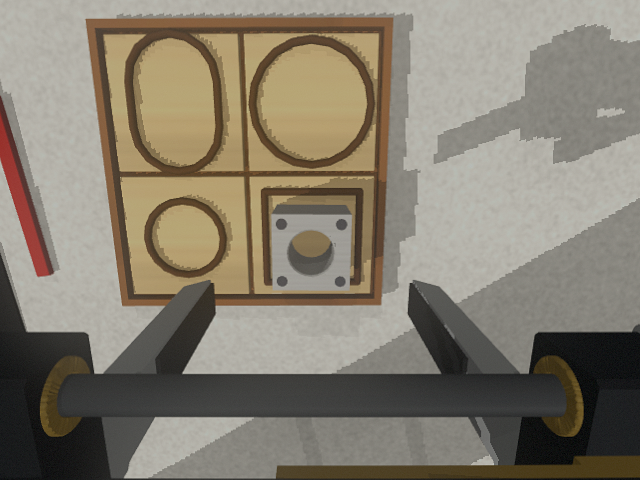

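{"method": "drive_tool", "body": {
  "increments": [
    [[0, 0, 0], [-25, -5, 0], 1],
    [[0, 0, 0], [-40, -8.5, 0], 1],
    [[0, 0, 0], [-45, -9.5, 0], 1],
    [[0, 0, 0], [-45, -9.5, 0], 1],
    [[0, 0, 0], [-45, -9.5, 0], 1],
    [[0, 0, 0], [-45, -9.5, 0], 1],
    [[0, 0, 0], [-45, -9.5, 0], 1],
    [[0, 0, 0], [-40, -9, 0], 1],
    [[0, 0, 0], [-20, -5, 20], 1],
    [[0, 0, 0], [-5.5, -1, 30], 1],
    [[0, 0, 0], [0, 0, 20], 1],
    [[0, 0, 0], [0, 0, 0], 1],
    [[0, 0, 0], [0, 0, 0], 1]
  ]
}}

```text
time_s: 11.62
ee_pos: [0.5922, 0.1083, 0.0989]
eef_rot: [-3.141, 0.0, -1.664]
force: [0.2, 0.0, 0.3]
grip_width: 0.0941
```

```bash
python3 - <<'E'
from h import *
C=cal("wrist"); im=ctrl.camera("wrist")[:,:,::-1].copy()
q=proj("wrist",(.593,.1085,.051),C);print(q)
cv2.drawMarker(im,tuple(int(round(v)) for v in q),(0,0,255),cv2.MARKER_CROSS,12)
cv2.imwrite("pics/w7.png",im)
E
python3 plan.py 592.3 108.5 45 -95.3
```

```text
[309.8831293  273.48426115]
turn deg tool [-0.05  0.01 -0.02]
shift after turn mm [-0.2  0.1 54.2]  before turn [-0.2  0.1 54.2]
t 11.675 pos [592.4 108.3  99.2] yaw [-1.7995e+02  1.0000e-02 -9.5320e+01] F [ 1.  -0.2  0.2] w 93.8
```

View pics/w7.png

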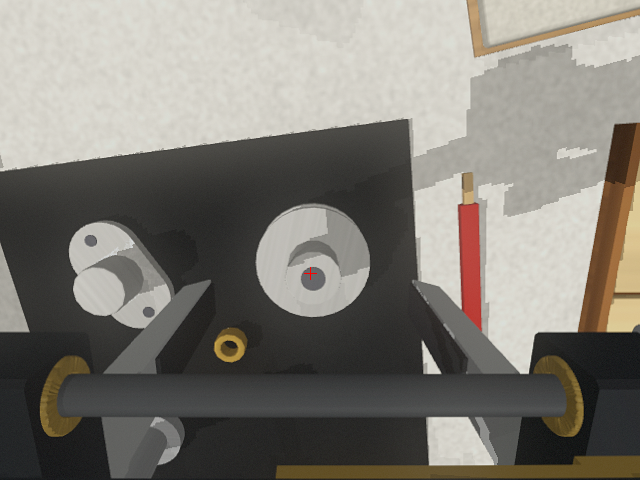

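{"method": "drive_tool", "body": {
  "increments": [
    [[0, 0, 0], [0, 0, 20], 0.9],
    [[0, 0, 0], [0, 0, 20], 0.8],
    [[0, 0, 0], [-0.5, 0.5, 14], 0.7],
    [[0, 0, 0], [0, 0, 0], 0.4],
    [[0, 0, 0], [0, 0, 0], 0.1],
    [[0, 0, 0], [0, 0, 0], 0.1],
    [[0, 0, 0], [0, 0, 0], 0.1],
    [[0, 0, 0], [0, 0, 0], 0.1],
    [[0, 0, 0], [0, 0, 0], 0.1]
  ]
}}

```text
time_s: 12.8
ee_pos: [0.5919, 0.1088, 0.045]
eef_rot: [-3.141, -0.0, -1.664]
force: [-1.4, -2.7, 6.6]
grip_width: 0.0311
```

{"method": "drive_tool", "body": {
  "increments": [
    [[0, 0, 0], [0, 0, -15], 0.1],
    [[0, 0, 0], [0, 0, -25], 0.1],
    [[0, 0, 0], [0, 0, -30], 0.1],
    [[0, 0, 0], [0, 0, 0], 0.1]
  ]
}}

```text
time_s: 13.3
ee_pos: [0.5925, 0.1092, 0.1168]
eef_rot: [-3.138, 0.001, -1.663]
force: [0.8, -0.1, -4.3]
grip_width: 0.0313
```

```bash
python3 plan.py 586 -249 100 -95.3
```

```text
turn deg tool [-0.22  0.06 -0.  ]
shift after turn mm [357.2 -26.6  16.8]  before turn [357.2 -26.5  16.5]
t 13.3 pos [592.5 109.2 116.8] yaw [-1.7978e+02  6.0000e-02 -9.5300e+01] F [ 0.8 -0.1 -4.3] w 31.3
```

{"method": "drive_tool", "body": {
  "increments": [
    [[0, 0, 0], [20, -1.5, 0], 0.1],
    [[0, 0, 0], [35, -2.6, 0], 0.1],
    [[0, 0, 0], [40, -3, 0], 0.1],
    [[0, 0, 0], [40, -3, 0], 0.1],
    [[0, 0, 0], [40, -3, 0], 0.1],
    [[0, 0, 0], [40, -3, 0], 0.1],
    [[0, 0, 0], [40, -3, 0], 0.1],
    [[0, 0, 0], [40, -3, 0], 0.1],
    [[0, 0, 0], [35, -2.6, 0], 0.1],
    [[0, 0, 0], [20, -1.5, 10], 0.1],
    [[0, 0, 0], [7, -0.5, 20], 0.1],
    [[0, 0, 0], [0, 0, 10], 0.1],
    [[0, 0, 0], [0, 0, 0], 0.1],
    [[0, 0, 0], [0, 0, 0], 0.1]
  ]
}}

```text
time_s: 15.05
ee_pos: [0.5856, -0.2483, 0.0749]
eef_rot: [-3.141, -0.0, -1.662]
force: [-0.7, 0.7, -3.4]
grip_width: 0.0313
```

```bash
python3 - <<'E'
from h import *
w=ctrl.camera("wrist")[:,:,::-1]; cv2.imwrite("pics/w8.png",w)
s=ctrl.camera("side")[:,:,::-1]
cv2.imwrite("pics/s8.png",cv2.resize(s[270:480,250:520],None,fx=2.8,fy=2.8,interpolation=cv2.INTER_CUBIC))
E
python3 plan.py 586 -249 55 -95.3
```

```text
turn deg tool [-0.06 -0.02  0.03]
shift after turn mm [ 0.3 -0.5 20.1]  before turn [ 0.3 -0.4 20.1]
t 15.15 pos [ 585.6 -248.6   75.1] yaw [-1.7994e+02 -2.0000e-02 -9.5270e+01] F [-0.7  0.2 -2.9] w 31.1
```

View pics/w8.png

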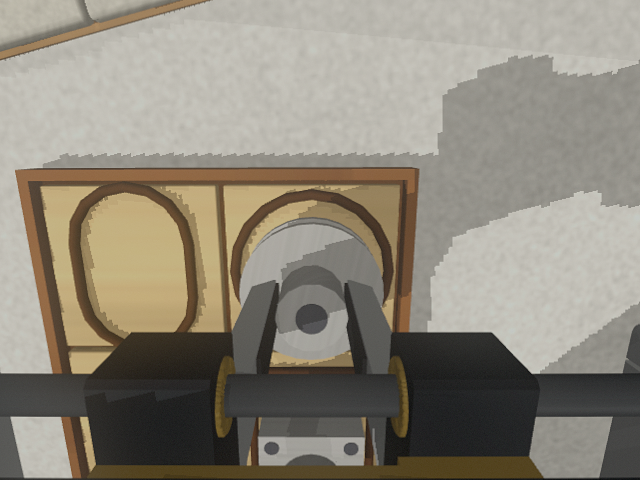

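View pics/s8.png

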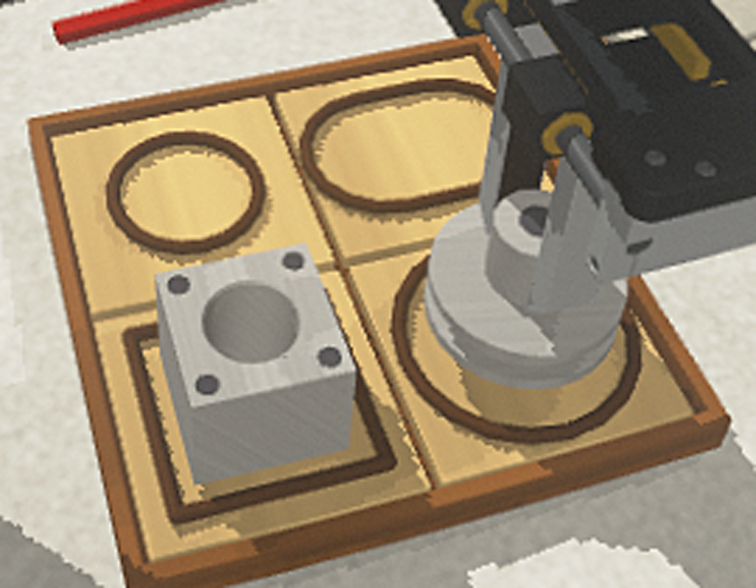

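Centred over the round outline; housing sits in its pocket. Lower.

{"method": "drive_tool", "body": {
  "increments": [
    [[0, 0, 0], [0, -0.5, 8], 0.1],
    [[0, 0, 0], [0, 0, 7], 0.1],
    [[0, 0, 0], [0, 0, 3], 0.1],
    [[0, 0, 0], [0, 0, 0], 0.1],
    [[0, 0, 0], [0, 0, 1], 0.1],
    [[0, 0, 0], [0, 0, 0], 0.1]
  ]
}}

```text
time_s: 15.9
ee_pos: [0.5858, -0.2491, 0.056]
eef_rot: [-3.141, -0.0, -1.663]
force: [-3.4, 2.0, 5.2]
grip_width: 0.0313
```

```bash
python3 - <<'E'
from h import *
w=ctrl.camera("wrist")[:,:,::-1]; cv2.imwrite("pics/w9.png",w)
s=ctrl.camera("side")[:,:,::-1]
cv2.imwrite("pics/s9.png",cv2.resize(s[270:480,250:520],None,fx=2.8,fy=2.8,interpolation=cv2.INTER_CUBIC))
E
python3 plan.py 586 -249 55 -95.3
```

```text
turn deg tool [-0.02 -0.01 -0.01]
shift after turn mm [-0.1 -0.3  1. ]  before turn [-0.1 -0.3  1. ]
t 16.0 pos [ 585.7 -249.1   56. ] yaw [-1.7998e+02 -1.0000e-02 -9.5310e+01] F [-4.1  1.5  5.9] w 31.3
```

View pics/s9.png

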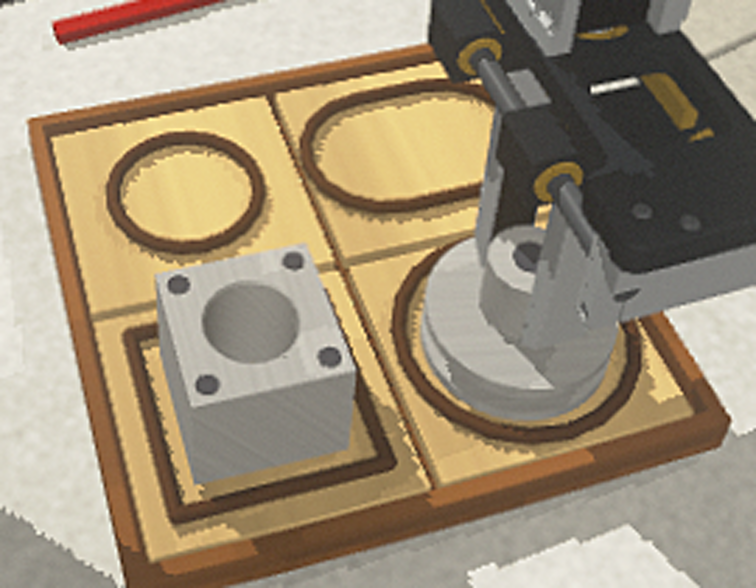

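{"method": "drive_tool", "body": {
  "increments": [
    [[0, 0, 0], [0, 0, 0], 0.4],
    [[0, 0, 0], [0, 0, 0], 0.65],
    [[0, 0, 0], [0, 0, 0], 0.65],
    [[0, 0, 0], [0, 0, -15], 0.7],
    [[0, 0, 0], [0, 0, -35], 1],
    [[0, 0, 0], [0, 0, -45], 1],
    [[0, 0, 0], [0, 0, -20], 1],
    [[0, 0, 0], [0, 0, 0], 1]
  ]
}}

```text
time_s: 17.0
ee_pos: [0.5862, -0.2493, 0.1728]
eef_rot: [-3.138, -0.001, -1.663]
force: [-0.1, 0.1, -0.5]
grip_width: 0.0938
```

```bash
python3 - <<'E'
from h import *
s=ctrl.camera("side")[:,:,::-1]
cv2.imwrite("pics/s10.png",cv2.resize(s[270:480,250:520],None,fx=2.8,fy=2.8,interpolation=cv2.INTER_CUBIC))
E
python3 plan.py 591.5 238.5 105 -62.7
```

```text
turn deg tool [ -0.05  -0.04 -32.61]
shift after turn mm [-430.6 -228.8   66. ]  before turn [-486.1   39.4   65.8]
t 17.05 pos [ 585.7 -249.1  171. ] yaw [-1.7994e+02 -2.0000e-02 -9.5310e+01] F [ 0.5  0.2 -0.7] w 93.7
```

View pics/s10.png

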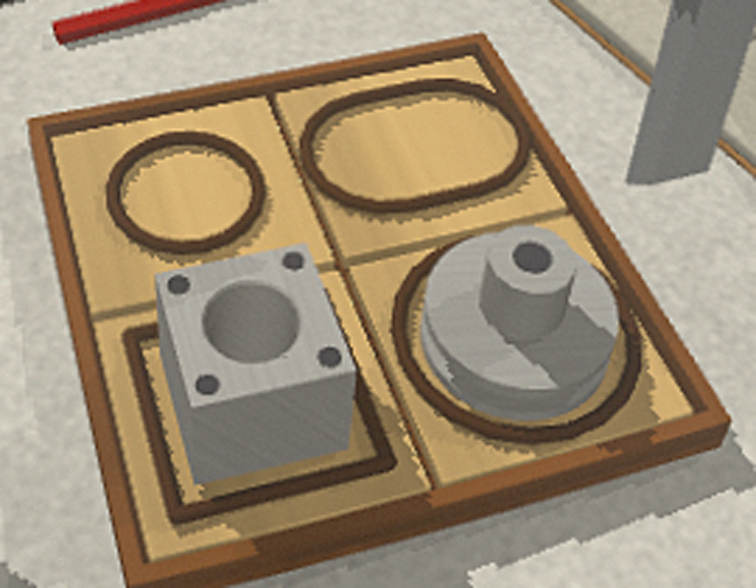

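{"method": "drive_tool", "body": {
  "increments": [
    [[0, 0, 0], [-26, 2, 0], 1],
    [[0, 0, 0], [-45, 3.7, 0], 1],
    [[0, 0, 0], [-45, 3.7, 0], 1],
    [[0, 0, 0], [-45, 3.7, 0], 1],
    [[0, 0, 0], [-45, 3.7, 0], 1],
    [[0, 0, 0], [-45, 3.7, 0], 1],
    [[0, 0, 0], [-45, 3.7, 0], 1],
    [[0, 0, 0], [-45, 3.7, 0], 1],
    [[0, 0, 0], [-45, 3.7, 0], 1],
    [[0, 0, 0], [-45, 3.7, 0], 1],
    [[0, 0, 0], [-40, 3, 0], 1],
    [[0, 0, 0], [-15, 1, 0], 1],
    [[0, 0, -8.2], [0, 0, 16], 1],
    [[0, 0, -8.2], [0, 0, 20], 1],
    [[0, 0, -8.2], [0, 0, 20], 1],
    [[0, 0, -8], [0, 0, 10], 1],
    [[0, 0, 0], [0, 0, 0], 1],
    [[0, 0, 0], [0, 0, 0], 1]
  ]
}}

```text
time_s: 19.3
ee_pos: [0.5917, 0.2381, 0.1047]
eef_rot: [-3.141, -0.0, -1.098]
force: [-0.4, 0.1, 0.4]
grip_width: 0.0941
```

```bash
python3 - <<'E'
from h import *
C=cal("wrist"); im=ctrl.camera("wrist")[:,:,::-1].copy()
for P in [(.5915,.2395,.039),(.6191,.2524,.011),(.5659,.2246,.011)]:
    q=proj("wrist",P,C);print(q)
    cv2.drawMarker(im,tuple(int(round(v)) for v in q),(0,0,255),cv2.MARKER_CROSS,12)
cv2.imwrite("pics/w11.png",im)
E
python3 plan.py 591.5 238.5 32 -62.7
```

```text
[309.82957188 264.69107656]
[311.58783489 207.44836035]
[312.33307948 293.76482794]
turn deg tool [-0.03 -0.01 -0.18]
shift after turn mm [-0.4  0.1 72.9]  before turn [-0.4  0.1 72.9]
t 19.35 pos [591.7 238.2 104.9] yaw [-1.7997e+02 -1.0000e-02 -6.2880e+01] F [ 0.6 -0.   0.4] w 94.1
```

View pics/w11.png

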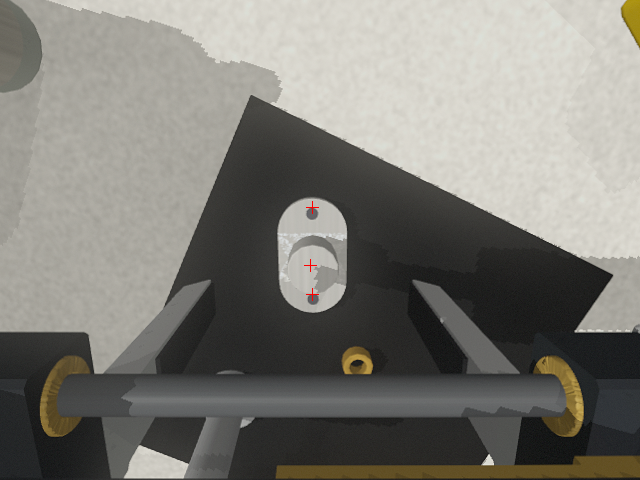

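{"method": "drive_tool", "body": {
  "increments": [
    [[0, 0, 0], [0, 1, 20], 0.9],
    [[0, 0, 0], [0, 0, 20], 0.8],
    [[0, 0, 0], [0, 0, 20], 0.7],
    [[0, 0, 0], [0, 0, 11], 0.65],
    [[0, 0, 0], [0, 0, 0], 0.4],
    [[0, 0, 0], [0, 0, 0], 0.1],
    [[0, 0, 0], [0, 0, 0], 0.1],
    [[0, 0, 0], [0, 0, 0], 0.1],
    [[0, 0, 0], [0, 0, 0], 0.1],
    [[0, 0, 0], [0, 0, 0], 0.1]
  ]
}}

```text
time_s: 20.6
ee_pos: [0.5909, 0.2381, 0.0341]
eef_rot: [-3.141, -0.0, -1.095]
force: [-0.5, -0.2, 5.9]
grip_width: 0.0317
```

{"method": "drive_tool", "body": {
  "increments": [
    [[0, 0, 0], [0, 0, -15], 0.1],
    [[0, 0, 0], [0, 0, -30], 0.1],
    [[0, 0, 0], [0, 0, -40], 0.1],
    [[0, 0, 0], [0, 0, 0], 0.1]
  ]
}}

```text
time_s: 21.1
ee_pos: [0.5918, 0.2385, 0.1224]
eef_rot: [-3.136, -0.001, -1.094]
force: [-0.6, 0.3, -1.9]
grip_width: 0.0314
```

```bash
python3 plan.py 595.3 -145.3 100 -95.3
```

```text
turn deg tool [-0.33  0.05 32.59]
shift after turn mm [381.9 -38.9  22.4]  before turn [342.7 173.   21.7]
t 21.1 pos [591.8 238.5 122.4] yaw [-1.7968e+02 -4.0000e-02 -6.2710e+01] F [-0.6  0.3 -1.9] w 31.4
```

{"method": "drive_tool", "body": {
  "increments": [
    [[0, 0, 8.2], [0, 0, 0], 0.1],
    [[0, 0, 8.2], [0, 0, 0], 0.1],
    [[0, 0, 8.2], [0, 0, 0], 0.1],
    [[0, 0, 8], [0, 0, 0], 0.1],
    [[0, 0, 0], [22, -2.2, 0], 0.1],
    [[0, 0, 0], [40, -4.1, 0], 0.1],
    [[0, 0, 0], [40, -4.1, 0], 0.1],
    [[0, 0, 0], [40, -4.1, 0], 0.1],
    [[0, 0, 0], [40, -4.1, 0], 0.1],
    [[0, 0, 0], [40, -4.1, 0], 0.1],
    [[0, 0, 0], [40, -4.1, 0], 0.1],
    [[0, 0, 0], [40, -4.1, 0], 0.1],
    [[0, 0, 0], [40, -4.1, 0], 0.1],
    [[0, 0, 0], [30, -3, 10], 0.1],
    [[0, 0, 0], [10, -0.9, 20], 0.1],
    [[0, 0, 0], [0, 0, 15], 0.1],
    [[0, 0, 0], [0, 0, 0], 0.1],
    [[0, 0, 0], [0, 0, 0], 0.1]
  ]
}}

```text
time_s: 23.35
ee_pos: [0.5943, -0.1451, 0.0738]
eef_rot: [-3.141, -0.0, -1.662]
force: [-0.5, -0.7, -2.0]
grip_width: 0.0316
```

```bash
python3 - <<'E'
from h import *
w=ctrl.camera("wrist")[:,:,::-1]; cv2.imwrite("pics/w12.png",w)
s=ctrl.camera("side")[:,:,::-1]
cv2.imwrite("pics/s12.png",cv2.resize(s[250:460,250:520],None,fx=2.8,fy=2.8,interpolation=cv2.INTER_CUBIC))
E
python3 plan.py 595.3 -145.3 45 -95.3
```

```text
turn deg tool [-0.06 -0.01  0.05]
shift after turn mm [-0.2 -0.9 29.2]  before turn [-0.2 -0.8 29.2]
t 23.45 pos [ 594.4 -145.4   74.2] yaw [-1.7994e+02 -1.0000e-02 -9.5250e+01] F [-0.1  0.8 -1.1] w 31.5
```

View pics/w12.png

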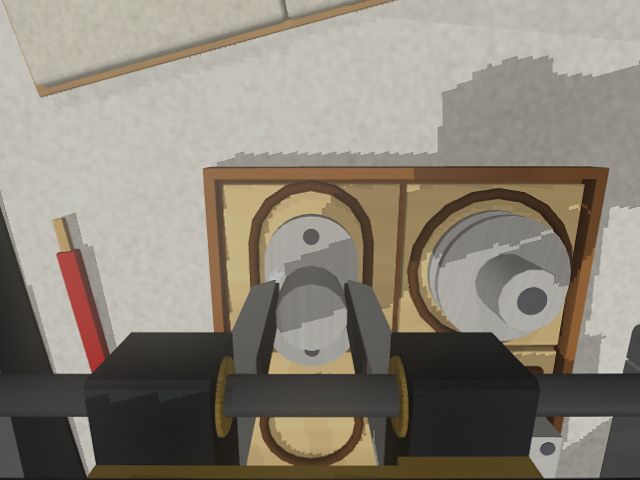

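View pics/s12.png

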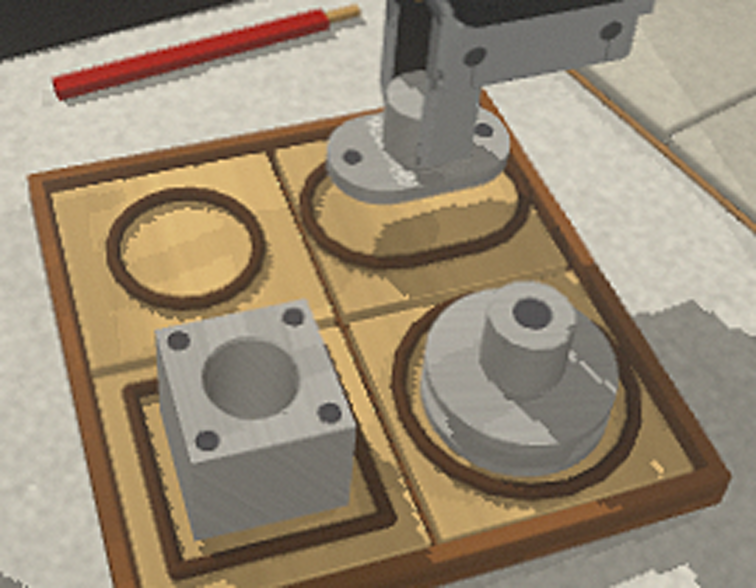

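{"method": "drive_tool", "body": {
  "increments": [
    [[0, 0, 0], [0, -0.7, 10], 0.1],
    [[0, 0, 0], [0, 0, 10], 0.1],
    [[0, 0, 0], [0, 0, 7], 0.1],
    [[0, 0, 0], [0, 0, 2], 0.1],
    [[0, 0, 0], [0, 0, 0], 0.1],
    [[0, 0, 0], [0, 0, 1], 0.1],
    [[0, 0, 0], [0, 0, 0], 0.1]
  ]
}}

```text
time_s: 24.32
ee_pos: [0.5947, -0.1459, 0.0445]
eef_rot: [-3.141, -0.0, -1.663]
force: [-7.7, 2.2, 13.9]
grip_width: 0.0316
```

```bash
python3 - <<'E'
from h import *
s=ctrl.camera("side")[:,:,::-1]
cv2.imwrite("pics/s13.png",cv2.resize(s[250:460,250:520],None,fx=2.8,fy=2.8,interpolation=cv2.INTER_CUBIC))
E
python3 plan.py 595.3 -145.3 45 -95.3
```

```text
turn deg tool [-0.01  0.   -0.01]
shift after turn mm [-0.7 -0.5 -0.5]  before turn [-0.7 -0.5 -0.5]
t 24.375 pos [ 594.7 -145.9   44.5] yaw [-179.99    0.    -95.31] F [-8.   3.5 12.8] w 31.6
```

View pics/s13.png

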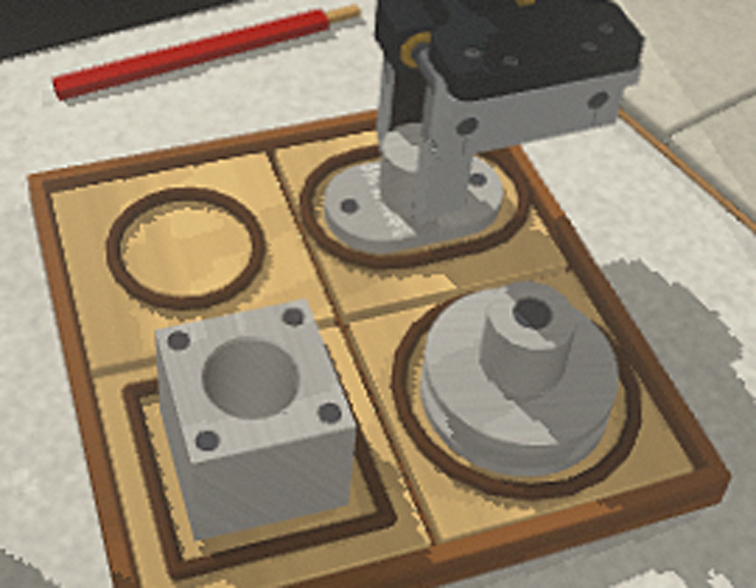

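Inside the oblong and on the floor. Release and check.

{"method": "drive_tool", "body": {
  "increments": [
    [[0, 0, 0], [0, 0, -1], 0.3],
    [[0, 0, 0], [0, 0, 0], 0.6],
    [[0, 0, 0], [0, 0, 0], 0.6],
    [[0, 0, 0], [0, 0, -15], 0.65],
    [[0, 0, 0], [0, 0, -35], 0.9],
    [[0, 0, 0], [0, 0, -45], 1],
    [[0, 0, 0], [0, 0, -45], 1],
    [[0, 0, 0], [0, 0, -25], 1],
    [[0, 0, 0], [0, 0, 0], 1]
  ]
}}

```text
time_s: 25.5
ee_pos: [0.5953, -0.1462, 0.2122]
eef_rot: [-3.137, -0.001, -1.663]
force: [-0.1, -0.3, -0.6]
grip_width: 0.0938
```

```bash
python3 - <<'E'
from h import *
s=ctrl.camera("side")[:,:,::-1]
cv2.imwrite("pics/s14.png",cv2.resize(s[250:460,250:520],None,fx=2.8,fy=2.8,interpolation=cv2.INTER_CUBIC))
cv2.imwrite("pics/w14.png",ctrl.camera("wrist")[:,:,::-1])
E
python3 plan.py 463.5 240.5 210 -95.3
```

```text
turn deg tool [ 0.04  0.01 -0.01]
shift after turn mm [-372.7  166.    -1.1]  before turn [-372.6  166.1   -1. ]
t 25.6 pos [ 594.4 -145.9  208.9] yaw [ 1.7996e+02  1.0000e-02 -9.5310e+01] F [-0.9 -0.  -1.2] w 94.2
```

View pics/s14.png

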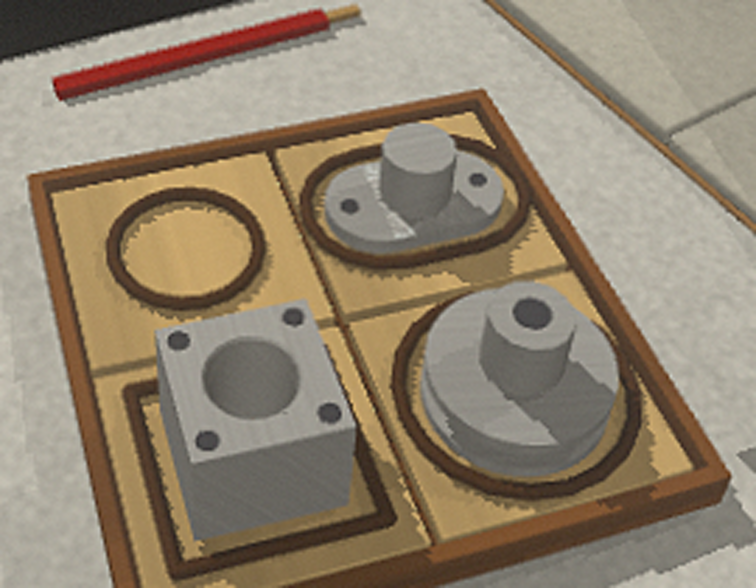

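View pics/w14.png

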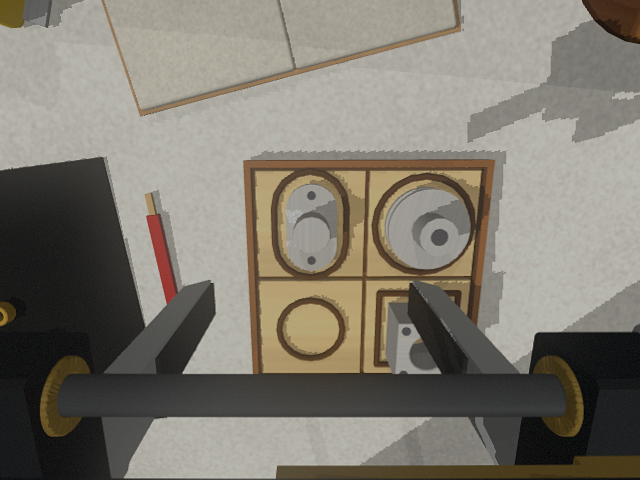

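{"method": "drive_tool", "body": {
  "increments": [
    [[0, 0, 0], [-22.7, 10, 0], 1],
    [[0, 0, 0], [-40, 18, 0], 1],
    [[0, 0, 0], [-40, 18, 0], 1],
    [[0, 0, 0], [-40, 18, 0], 1],
    [[0, 0, 0], [-40, 18, 0], 1],
    [[0, 0, 0], [-40, 18, 0], 1],
    [[0, 0, 0], [-40, 18, 0], 1],
    [[0, 0, 0], [-40, 18, 0], 1],
    [[0, 0, 0], [-40, 18, 0], 1],
    [[0, 0, 0], [-20, 8, 0], 1],
    [[0, 0, 0], [-10, 4, 0], 1],
    [[0, 0, 0], [0, 0, 0], 1],
    [[0, 0, 0], [0, 0, 0], 1],
    [[0, 0, 0], [0, 0, 0], 1]
  ]
}}

```text
time_s: 27.35
ee_pos: [0.4642, 0.2398, 0.2094]
eef_rot: [3.142, -0.0, -1.664]
force: [-0.6, -0.3, -0.2]
grip_width: 0.0943
```

```bash
python3 - <<'E'
from h import *
C=cal("wrist"); im=ctrl.camera("wrist")[:,:,::-1].copy()
for P in [(.464,.241,.118),(.464,.241,.013)]:
    q=proj("wrist",P,C);print(q)
    cv2.drawMarker(im,tuple(int(round(v)) for v in q),(0,0,255),cv2.MARKER_CROSS,12)
cv2.imwrite("pics/w15.png",im)
E
python3 plan.py 463.5 240.5 70 -95.3
```

```text
[308.71082201 254.36301986]
[309.38230107 223.85811665]
turn deg tool [-0.   -0.   -0.06]
shift after turn mm [ -0.5   0.7 139.4]  before turn [ -0.5   0.7 139.4]
t 27.4 pos [464.1 239.9 209.4] yaw [-180.     -0.    -95.36] F [ 0.1 -0.2 -0.1] w 93.8
```

View pics/w15.png

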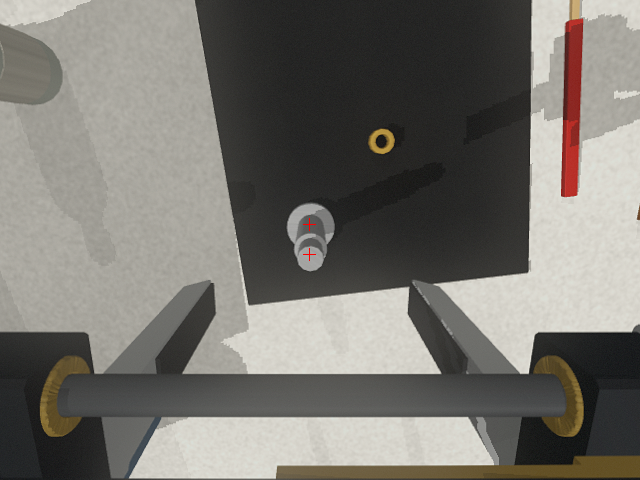

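{"method": "drive_tool", "body": {
  "increments": [
    [[0, 0, 0], [-0.5, 1, 30], 1],
    [[0, 0, 0], [0, 0, 35], 1],
    [[0, 0, 0], [0, 0, 35], 0.9],
    [[0, 0, 0], [0, 0, 25], 0.8],
    [[0, 0, 0], [0, 0, 14], 0.7],
    [[0, 0, 0], [0, 0, 0], 0.5],
    [[0, 0, 0], [0, 0, 0], 0.3],
    [[0, 0, 0], [0, 0, 0], 0.05],
    [[0, 0, 0], [0, 0, 0], 0.05],
    [[0, 0, 0], [0, 0, 0], 0.05],
    [[0, 0, 0], [0, 0, 0], 0.05],
    [[0, 0, 0], [0, 0, 0], 0.05]
  ],
  "squeeze": 40
}}

```text
time_s: 28.9
ee_pos: [0.4631, 0.2411, 0.0707]
eef_rot: [-3.141, 0.0, -1.663]
force: [-1.1, -0.4, 4.1]
grip_width: 0.0231
```

{"method": "drive_tool", "body": {
  "increments": [
    [[0, 0, 0], [0, 0, -15], 0.05],
    [[0, 0, 0], [0, 0, -35], 0.05],
    [[0, 0, 0], [0, 0, -40], 0.05],
    [[0, 0, 0], [0, 0, -10], 0.05],
    [[0, 0, 0], [0, 0, 0], 0.05]
  ]
}}

```text
time_s: 29.52
ee_pos: [0.4628, 0.241, 0.1701]
eef_rot: [3.142, -0.0, -1.663]
force: [0.1, -0.4, -2.9]
grip_width: 0.0231
```

```bash
python3 plan.py 492.2 -136 160 -95.3
```

```text
turn deg tool [ 0.   -0.   -0.01]
shift after turn mm [372.7 -64.1  10.1]  before turn [372.7 -64.2  10.1]
t 29.525 pos [462.8 241.  170.1] yaw [180.    -0.   -95.31] F [ 0.1 -0.4 -2.9] w 23.1
```

{"method": "drive_tool", "body": {
  "increments": [
    [[0, 0, 0], [15, -2.6, 0], 0.05],
    [[0, 0, 0], [30, -5.2, 0], 0.05],
    [[0, 0, 0], [40, -6.9, 0], 0.05],
    [[0, 0, 0], [40, -6.9, 0], 0.05],
    [[0, 0, 0], [40, -6.9, 0], 0.05],
    [[0, 0, 0], [40, -6.9, 0], 0.05],
    [[0, 0, 0], [40, -6.9, 0], 0.05],
    [[0, 0, 0], [40, -6.9, 0], 0.05],
    [[0, 0, 0], [40, -6.9, 0], 0.05],
    [[0, 0, 0], [30, -5.2, 0], 0.05],
    [[0, 0, 0], [13, -2.2, 10], 0.05],
    [[0, 0, 0], [4.7, -0.6, 25], 0.05],
    [[0, 0, 0], [0, 0, 25], 0.05],
    [[0, 0, 0], [0, 0, 5], 0.05],
    [[0, 0, 0], [0, 0, 0], 0.05],
    [[0, 0, 0], [0, 0, 0], 0.05]
  ]
}}

```text
time_s: 31.52
ee_pos: [0.4926, -0.136, 0.1062]
eef_rot: [-3.14, -0.0, -1.663]
force: [-0.4, 0.5, -3.2]
grip_width: 0.0235
```

```bash
python3 - <<'E'
from h import *
w=ctrl.camera("wrist")[:,:,::-1]; cv2.imwrite("pics/w16.png",w)
s=ctrl.camera("side")[:,:,::-1]
cv2.imwrite("pics/s16.png",cv2.resize(s[210:430,250:520],None,fx=2.7,fy=2.7,interpolation=cv2.INTER_CUBIC))
E
python3 plan.py 492.2 -136 81 -95.3
```

```text
turn deg tool [-0.07 -0.02  0.  ]
shift after turn mm [ 0.1  0.4 25.1]  before turn [ 0.1  0.4 25.1]
t 31.625 pos [ 492.6 -136.   106.1] yaw [-1.7993e+02 -2.0000e-02 -9.5300e+01] F [ 0.2 -0.5 -2.8] w 23.6
```

View pics/w16.png

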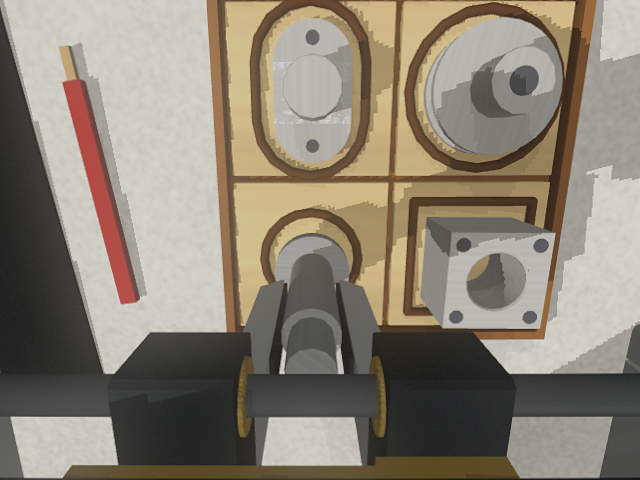

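View pics/s16.png

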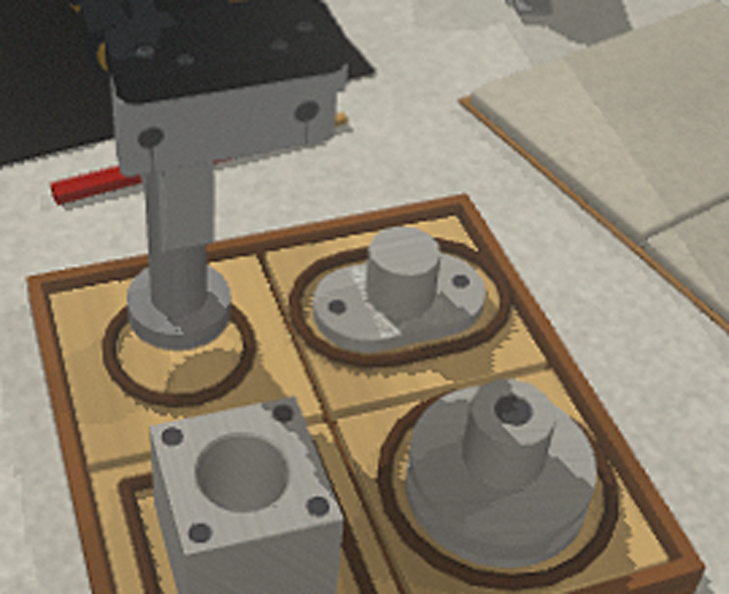

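{"method": "drive_tool", "body": {
  "increments": [
    [[0, 0, 0], [0, 0, 8], 0.05],
    [[0, 0, 0], [0, 0, 8], 0.05],
    [[0, 0, 0], [0, 0, 5], 0.05],
    [[0, 0, 0], [0, 0, 2], 0.05],
    [[0, 0, 0], [0, 0, 0], 0.05],
    [[0, 0, 0], [0, 0, 1], 0.05],
    [[0, 0, 0], [0, 0, 0], 0.05]
  ]
}}

```text
time_s: 32.5
ee_pos: [0.4925, -0.1361, 0.0818]
eef_rot: [-3.141, -0.0, -1.663]
force: [0.3, -0.1, -0.6]
grip_width: 0.023
```

```bash
python3 - <<'E'
from h import *
s=ctrl.camera("side")[:,:,::-1]
cv2.imwrite("pics/s17.png",cv2.resize(s[210:430,250:520],None,fx=2.7,fy=2.7,interpolation=cv2.INTER_CUBIC))
E
python3 plan.py 492.2 -136 81 -95.3
```

```text
turn deg tool [-0.03 -0.01 -0.01]
shift after turn mm [-0.   0.3  0.7]  before turn [-0.   0.3  0.7]
t 32.55 pos [ 492.4 -136.1   81.7] yaw [-1.7997e+02 -1.0000e-02 -9.5310e+01] F [-0.9 -0.4  0. ] w 23.3
```

View pics/s17.png

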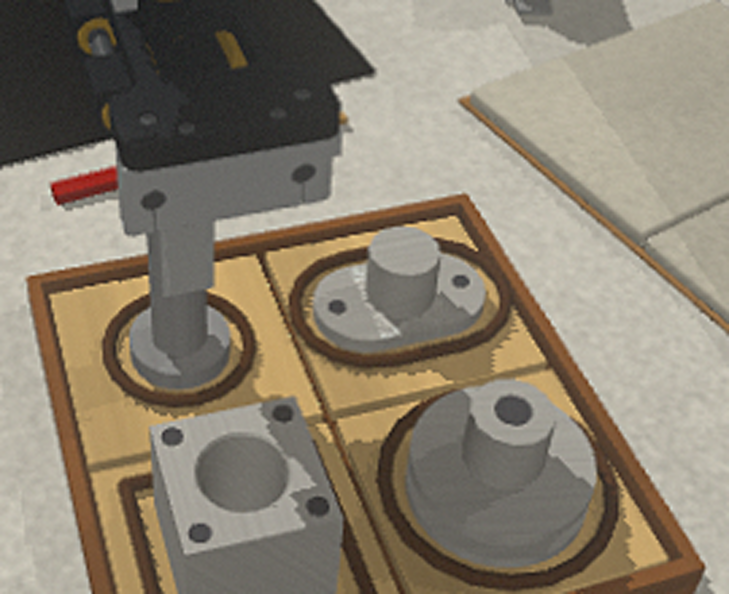

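Just touching the floor (weight coming off). Another 1 mm, then release gently and rise.

{"method": "drive_tool", "body": {
  "increments": [
    [[0, 0, 0], [0, 0, 0.7], 0.05],
    [[0, 0, 0], [0, 0, 0], 0.05],
    [[0, 0, 0], [0, 0, 0], 0.35],
    [[0, 0, 0], [0, 0, 0], 0.55],
    [[0, 0, 0], [0, 0, 0], 0.6],
    [[0, 0, 0], [0, 0, 0], 0.6],
    [[0, 0, 0], [0, 0, -20], 0.6],
    [[0, 0, 0], [0, 0, -35], 0.6],
    [[0, 0, 0], [0, 0, -40], 0.6],
    [[0, 0, 0], [0, 0, -40], 0.6],
    [[0, 0, 0], [0, 0, -15], 0.6],
    [[0, 0, 0], [0, 0, 0], 0.6],
    [[0, 0, 0], [0, 0, 0], 0.6]
  ]
}}

```text
time_s: 34.17
ee_pos: [0.4918, -0.1358, 0.2291]
eef_rot: [3.139, 0.001, -1.664]
force: [0.6, 0.4, -0.1]
grip_width: 0.0566
```

```bash
python3 - <<'E'
from h import *
s=ctrl.camera("side")[:,:,::-1]
cv2.imwrite("pics/s18.png",cv2.resize(s[210:480,250:520],None,fx=2.2,fy=2.2,interpolation=cv2.INTER_CUBIC))
cv2.imwrite("pics/w18.png",ctrl.camera("wrist")[:,:,::-1])
E
python3 plan.py 492.2 -136 230 -95.3
```

```text
turn deg tool [ 0.13  0.03 -0.01]
shift after turn mm [ 0.1 -0.3 -0.7]  before turn [ 0.1 -0.3 -0.7]
t 34.275 pos [ 491.9 -135.8  229.3] yaw [ 1.7987e+02  3.0000e-02 -9.5310e+01] F [-0.5 -0.6 -0.4] w 56.6
```

View pics/s18.png

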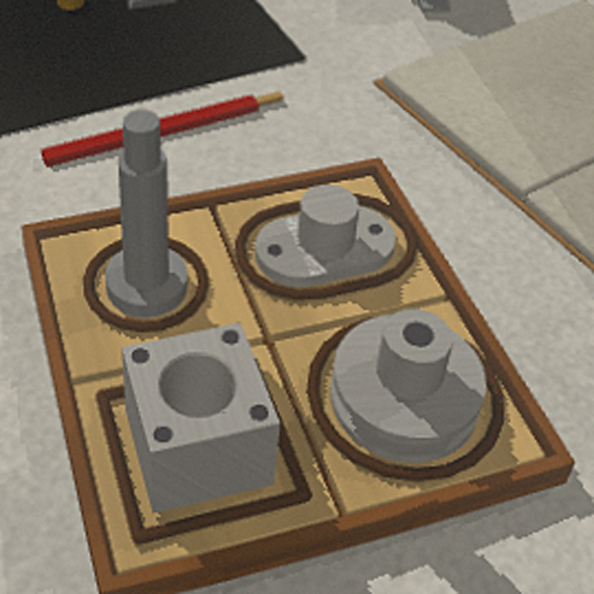

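View pics/w18.png

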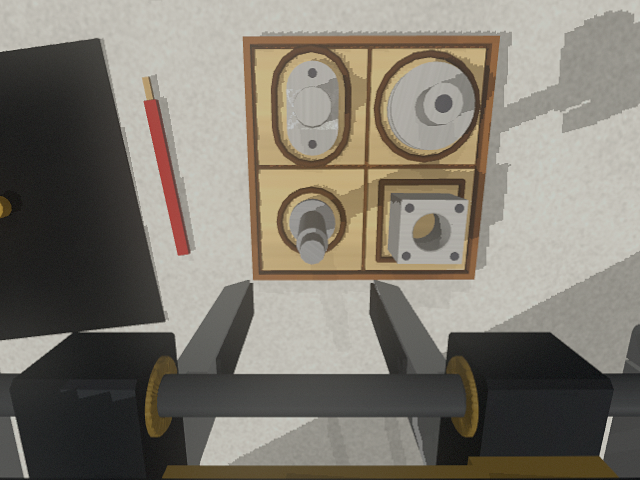

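```bash
python3 - <<'E'
from station import ctrl
print(ctrl.hand_in()); print(ctrl.get_obs()["time_s"])
E
```

```text
the job is handed in; nothing more can be done
None
the job is handed in; nothing more can be done
```

All four parts are in their matching outlines, released, and the job is handed in. I placed the housing, pulley and cover first, then the shaft, in about 34 s of robot time.

- **Final images:** the last side and wrist views show every part upright inside its bead and roughly centred. The gripper was well clear, with its tips about 85 mm above the shaft top. No verdict comes back, so this rests on the images and contact readings.
- **Contact heights:** all four parts touched down with their undersides about 13 to 14 mm above the table. That fits a pocket floor 8 mm up on a tray base of about 5 mm, which I inferred rather than measured.
- **Hardest press:** the wrist force reading peaked at about 36 N vertically while seating the housing, with 8 to 11 N sideways. I backed off 3 mm and checked the side view before releasing.
- **Camera disagreement:** the tray positions from the three cameras differed by up to about 4 mm, mainly in x, with the wrist camera reading low. I aimed at the middle of the three, which is well within the 6 to 7 mm clearance.

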